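# Move the tester row to the new stand

### The arm

A 6-joint arm with a two-finger parallel gripper is mounted at the origin on the work surface. World frame = base frame: x ahead of the robot, y to its left, z up, the work surface at z = 0. Lengths are in m, angles in rad, forces in N, time in s.
With the tool pointing down it reaches from about 0.35 to 0.85 m from the base axis. Payload 8.1 kg.
Tool frame: the origin (TCP) lies at the very end of the fingers, on their centre line; the grasp point (between the pads) lies 19 mm behind it; z points along the fingers, y is the direction in which the jaws open and shut (so a half turn about z gives the same grasp; the last joint's range is limited). The gripper opens to 93 mm and grips with 3 to 60 N. Pads are 15 mm wide; open, the fingers measure 128 mm over their backs; the gripper's body (75 mm by 188 mm) begins 65 mm behind the grasp point.
Start: joints at [-1.416, 0.13, 1.488, -0, 1.523, -0.085], TCP at [0.143, -0.583, 0.185] pointing down, gripper open.
Joint ranges: [-2.96, 2.96], [-0.89, 2.26], [0.02, 2.5], [-1.34, 4.48], [0, 2.73], [-2.66, 2.66]. Speed limits (rad/s): [2.39, 2.39, 2.79, 3.14, 3.14, 3.14].

### API

Orientations are given as a rotation vector (axis times angle).
In Python, from plant import robot gives the robot as it stands.
- The arm moves only by the shell command python3 -m pendant 'ROWS' [OPENING] [FORCE]. ROWS is JSON, a list of rows, each an object with "delta_pos": the shift along the tool's x, y, z in m, a list of three; "spin": the turn about the tool's z in rad. In form: [{"delta_pos": [dx, dy, dz], "spin": spin}, ...]. A call has 1 to 10 rows; each row is the pose to reach, as a shift and turn from the pose measured when the call began, along the tool's axes at that moment; what a row does not reach only later rows make up. A row lasts 1/10 s, in which the tool goes at most 50 mm and 8.59 degrees, less where a joint would pass 70% of its speed; a pose out of reach is approached as far as the arm can. A call with a gripper value outside its range is refused whole. OPENING is the closure, from -1 (fully open) to 1 (shut), set as the call begins (- or left out, the last holds). The fingers move at their own pace and stop on an object; FORCE is the grip in N (left out, the last holds). Time passes only in rows, so rows that repeat a pose let the fingers close. It gives the time, the measured TCP pose, the force and the opening at its end, in the units of the state.
- robot.read_state(): the state, without advancing time (a new reading comes with each control period).
- robot.read_camera(name): name is "scene" or "top" or "wrist"; returns a dict with "color" (480x640x3 uint8, blue, green, red), "camera_matrix" (3x3 intrinsics, pixels), "R" (3x3) and "t" (3): a world point X has camera coordinates R X + t. Camera axes: x right, y down, z forward; pixel columns grow to the right and rows downward; lengths in m; the calibration is good to about 2 mm. A picture is of the moment at which its call begins. There is no depth.
- robot.close_job(): hands the job in, once; it reports no verdict.
Trained networks look in the newest picture that a camera, given by its name, has taken for a name from the list of things; names that differ only in an ending like _2 or _b are one class to them, and where a whole thing is asked for, a point or a joint stands for the part that bears it (a point fixed in the world has none). Each returns a list of dicts, best first, with "score" (0 to 1); they miss things now and then, are a little off and sometimes report something else, mostly with a low value. They report only what shows in the picture. A call takes as long as a camera call.
- robot.outline_of(camera, label): "mask" (480x640 bool, what is visible of it).
- robot.mark_of(camera, label): "location" ([x, y, z] in m, in the coordinates of the camera as it stood for that picture, good to about 4 mm: a listed point, or the origin of a listed thing).
The state is a dict: "t": time; "q": joint angles; "dq": joint speeds; "joint_torque": joint torques, N m; "tool_pos": TCP position; "orientation": TCP orientation; "force": force on the tool from outside, world axes, zero at the start; "wrist_torque": the same for the moment, N m; "opening": finger opening in m.
Only numpy, scipy, OpenCV 4.12 (cv2) and the standard library are available. Lean on these libraries where they do the work, as an engineer would, in place of code of your own. Each camera call takes 0.05 s, during which the arm holds its last target.

### The job

Move the four skincare bottles from the old white stock bin to the new aluminium tester stand, one to each well, so that they stand there in the same left-to-right order as they stand in the bin at the start. Keep the bottles upright and set each one down gently, fully home on the floor of its well.

Things in the scene. Friction and masses are not known exactly. Their poses are not given: they have to be found in the camera images.
- rose (a point): round upright skincare bottle, rose-pink body 40 mm in diameter, brass cap 30 mm in diameter; 112 mm tall, straight sides up to 79 mm above its base; 0.10 to 0.22 kg, loose. This point is on its axis, half-way up (56 mm above its base); z up its axis. Starts standing in a bay of the stock bin, up to 11 mm off the bay's middle.
- amber (a point): round upright skincare bottle, dark amber-brown body 38 mm in diameter, black dropper top (collar 26 mm, bulb 16 mm in diameter); 112 mm tall, straight sides up to 76 mm above its base; 0.10 to 0.22 kg, loose. This point is on its axis, half-way up (56 mm above its base); z up its axis. Starts standing in a bay of the stock bin, up to 11 mm off the bay's middle.
- green (a point): round upright skincare bottle, green body 40 mm in diameter, darker green cap 37 mm in diameter; 108 mm tall, straight sides up to 82 mm above its base; 0.10 to 0.22 kg, loose. This point is on its axis, half-way up (54 mm above its base); z up its axis. Starts standing in a bay of the stock bin, up to 11 mm off the bay's middle.
- blue (a point): round upright skincare bottle, blue body 38 mm in diameter, white cap 32 mm in diameter; 108 mm tall, straight sides up to 80 mm above its base; 0.10 to 0.22 kg, loose. This point is on its axis, half-way up (54 mm above its base); z up its axis. Starts standing in a bay of the stock bin, up to 11 mm off the bay's middle.
- ticket_rose: paper shelf ticket 46 mm wide bearing a colour band (rose), fixed on the sloping rail at the front of the stock bin before the bay where the rose bottle starts; it stays there. Origin 69 mm in front (-x) of the bay's middle, at the counter's level; axes as the bin's.
- ticket_amber: paper shelf ticket 46 mm wide bearing a colour band (amber), fixed on the sloping rail at the front of the stock bin before the bay where the amber bottle starts; it stays there. Origin 69 mm in front (-x) of the bay's middle, at the counter's level; axes as the bin's.
- ticket_green: paper shelf ticket 46 mm wide bearing a colour band (green), fixed on the sloping rail at the front of the stock bin before the bay where the green bottle starts; it stays there. Origin 69 mm in front (-x) of the bay's middle, at the counter's level; axes as the bin's.
- ticket_blue: paper shelf ticket 46 mm wide bearing a colour band (blue), fixed on the sloping rail at the front of the stock bin before the bay where the blue bottle starts; it stays there. Origin 69 mm in front (-x) of the bay's middle, at the counter's level; axes as the bin's.
- stock_bin: old white stock bin, fixed: 110 mm deep (x), 290 wide (y), walls 40 high, floor 4 thick; partitions 34 high make four bays along y, middles at x 0, y +102, +34, -34, -102 mm. Grey ticket rail along the front, to x -82. Bottles start on its floor. Origin under its middle at counter level; x to the back, y to the left seen from the ticket-rail side, z up.
- tester_stand: new aluminium tester stand, fixed: 110 mm deep (x), 290 wide (y), 22 thick; four round wells 58 in diameter, 10 deep (dark floors 12 above the counter), centres at x 0, y +102, +34, -34, -102 mm. Thin rail at the back (x +50), 47 high; clear, empty ticket rail in front. Origin under its middle at counter level; x to the back, y to the left seen from the ticket-rail side, z up.

How it is judged:
By the outcome, as a careful person would: the job done as asked, in the order asked, and still so for the second after the job is handed in, with the robot touching nothing.
It also fails if it takes over 120 s, if anything falls off the work surface, if the arm or the gripper's body presses on something with over 40 N, if the wrist force passes 120 N, or if a joint passes its speed limit or range.

## Working session

There is one attempt and no reset: what is moved stays moved. The work goes in short steps, Python scripts to look and compute and a shell command to move; the robot and the scene stay as the last step left them, time stands still between calls to the robot, and variables do not carry over. Pictures are saved under pics/ and viewed, and the job is handed in when it is done.

```bash
ls; mkdir -p pics
python3 - <<'E'
from plant import robot
import cv2
print(robot.read_state())
for n in ("scene","top","wrist"):
    c=robot.read_camera(n); cv2.imwrite(f"pics/{n}0.png",c["color"])
E
```

```text
pics
{'t': 0.0, 'q': array([-1.41643170e+00,  1.31145428e-01,  1.48927405e+00,  3.23029791e-07,
        1.52303546e+00, -8.53877069e-02]), 'dq': array([ 0.00166444,  0.00085506, -0.0005558 ,  0.00064588,  0.00019758,
       -0.0019379 ]), 'joint_torque': array([-3.24246803e-04, -5.59849334e+01, -4.91752231e+01,  7.67655065e-02,
        3.54820210e-02, -1.76027061e-04]), 'tool_pos': array([ 0.14240682, -0.58219211,  0.18399981]), 'orientation': array([-3.11719904e+00, -3.75478152e-01,  1.00302091e-04]), 'force': array([ 0.65352049, -1.30674948,  0.93855077]), 'wrist_torque': array([ 0.02117725, -0.00407213,  0.02692066]), 'opening': 0.09319015032502112}
```

View pics/scene0.png

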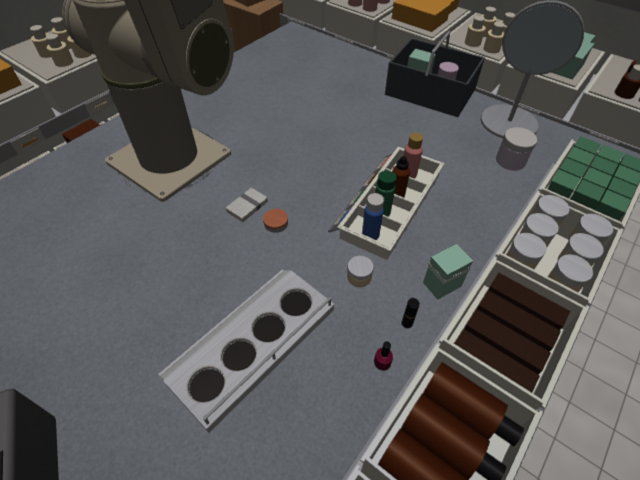

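View pics/top0.png

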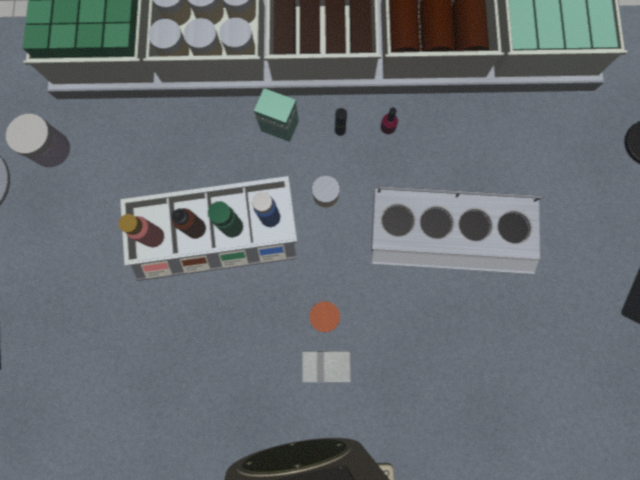

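View pics/wrist0.png

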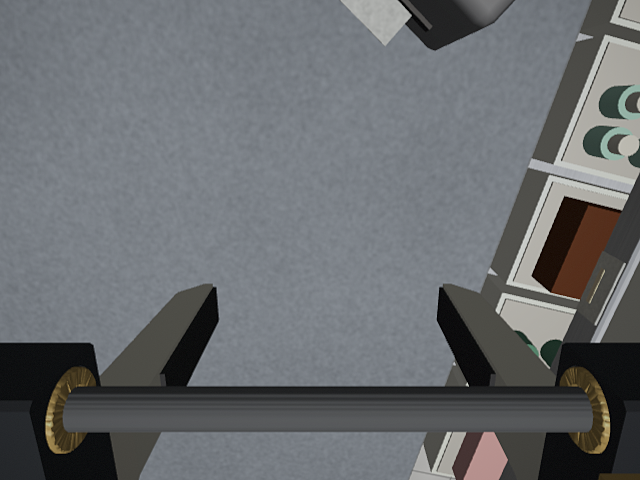

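```bash
cat > h.py <<'E'
from plant import robot
import numpy as np, cv2
names=["rose","amber","green","blue","ticket_rose","ticket_amber","ticket_green","ticket_blue","stock_bin","tester_stand"]
def marks(cam,ns=names):
    c=robot.read_camera(cam); R,t=np.array(c["R"]),np.array(c["t"])
    out={}
    for n in ns:
        out[n]=[(round(m["score"],2),np.round(R.T@(np.array(m["location"])-t),4)) for m in robot.mark_of(cam,n)[:2]]
    return c,out
E
python3 - <<'E'
from h import *
for cam in ("scene","top"):
    c,o=marks(cam); print(cam, np.round(-c["R"].T@c["t"],3))
    for k,v in o.items(): print(k,v)
E
```

```text
scene [ 0.807 -0.429  0.712]
rose []
amber [(0.96, array([0.5091, 0.2317, 0.0587]))]
green [(0.66, array([4.492e-01, 1.617e-01, 3.000e-04]))]
blue [(0.97, array([0.5267, 0.0973, 0.0586]))]
ticket_rose [(0.38, array([0.4295, 0.2988, 0.0032]))]
ticket_amber [(0.5, array([0.4428, 0.2295, 0.002 ]))]
ticket_green [(0.55, array([0.4457, 0.1629, 0.0029]))]
ticket_blue [(0.65, array([0.4597, 0.0944, 0.0014]))]
stock_bin [(0.97, array([0.5179, 0.203 , 0.0013])), (0.36, array([ 0.4341,  0.2983, -0.0006]))]
tester_stand [(0.8, array([ 0.5056, -0.2312,  0.0024]))]
top [ 0.324 -0.005  0.831]
rose [(0.7, array([0.4937, 0.313 , 0.0589])), (0.39, array([ 0.5055, -0.2338,  0.0011]))]
amber [(0.74, array([0.5104, 0.2318, 0.0593])), (0.55, array([0.4923, 0.3113, 0.0603]))]
green [(0.74, array([0.507 , 0.169 , 0.0597]))]
blue [(0.61, array([0.5297, 0.0963, 0.06  ]))]
ticket_rose [(0.94, array([ 0.4374,  0.295 , -0.0059]))]
ticket_amber [(0.77, array([0.4447, 0.2266, 0.0042]))]
ticket_green []
ticket_blue [(0.88, array([ 0.4599,  0.0966, -0.0015]))]
stock_bin [(0.64, array([0.5138, 0.2045, 0.0042]))]
tester_stand [(0.66, array([ 0.5084, -0.2316, -0.0012]))]
```

The top view shows the bin on the left (+y). From the ticket side the order is rose (140,230), amber (188,222), green (226,218), blue (265,208). The stand is on the right with its wells at about (398,220) to (514,227), and both ticket rails face the robot. Next I'll triangulate across the two views.

```bash
cat >> h.py <<'E'
def proj(c,X):
    p=c["R"]@X+c["t"]; p=c["camera_matrix"]@p; return p[:2]/p[2]
def tri(obs):
    Ps=[c["camera_matrix"]@np.hstack([c["R"],np.reshape(c["t"],(3,1))]) for c,_ in obs]
    X=cv2.triangulatePoints(Ps[0],Ps[1],np.array(obs[0][1],float).reshape(2,1),np.array(obs[1][1],float).reshape(2,1)).ravel()
    X=X[:3]/X[3]; return X, max(np.linalg.norm(proj(c,X)-u) for c,u in obs)
E
python3 - <<'E'
from h import *
C={}; M={}
for rep in range(3):
  for cam in ("scene","top"):
    C[cam]=robot.read_camera(cam); c=C[cam]
    for n in names:
        for m in robot.mark_of(cam,n)[:1]:
            M.setdefault((cam,n),[]).append(c["R"].T@(np.array(m["location"])-c["t"]))
for n in names:
    a=[M.get((cam,n)) for cam in ("scene","top")]
    print(n,[None if x is None else (len(x),np.round(np.median(x,0),4)) for x in a], end=' ')
    if all(x is not None for x in a):
        X,e=tri([(C[cam],proj(C[cam],np.median(x,0))) for cam,x in zip(("scene","top"),a)])
        print("TRI",np.round(X,4),round(e,2))
    else: print()
# wells
W={}
for cam in ("scene","top"):
    c=C[cam]; g=cv2.cvtColor(c["color"],cv2.COLOR_BGR2GRAY)
    ms=robot.outline_of(cam,"tester_stand")
    m=cv2.fillPoly(np.zeros((480,640),np.uint8),[cv2.convexHull(np.argwhere(ms[0]["mask"])[:,::-1].astype(np.int32))],255)
    d=((g<75)&(m>0)).astype(np.uint8)
    cs,_=cv2.findContours(d,cv2.RETR_EXTERNAL,cv2.CHAIN_APPROX_NONE)
    L=[cv2.fitEllipse(x) for x in cs if cv2.contourArea(x)>200]
    W[cam]=L; print(cam,[np.round(np.array(l[0]+l[1]),1) for l in L])
if all(len(v)==4 for v in W.values()):
    s=sorted(W["scene"],key=lambda l:-l[0][0]); t=sorted(W["top"],key=lambda l:l[0][0])
    for a,b in zip(s,t): print(*tri([(C["scene"],a[0]),(C["top"],b[0])]))
print(robot.read_state()["t"])
E
```

```text
rose [(3, array([0.4921, 0.3064, 0.0593])), (3, array([0.4942, 0.312 , 0.0611]))] TRI [0.4929 0.3113 0.0579] 1.62
amber [(2, array([0.5094, 0.2338, 0.0582])), (3, array([0.5079, 0.2352, 0.0605]))] TRI [0.5086 0.2363 0.0562] 0.2
green [(3, array([0.5121, 0.1684, 0.0569])), (3, array([0.5096, 0.1682, 0.0562]))] TRI [0.5106 0.1692 0.0548] 0.55
blue [(3, array([0.5287, 0.0983, 0.0585])), (3, array([0.5292, 0.0991, 0.0576]))] TRI [0.5288 0.0988 0.0582] 0.18
ticket_rose [(3, array([4.341e-01, 2.975e-01, 3.000e-04])), (3, array([ 0.4361,  0.2966, -0.0033]))] TRI [0.4354 0.2944 0.003 ] 0.13
ticket_amber [(3, array([0.4923, 0.2258, 0.0567])), (3, array([0.4444, 0.228 , 0.0026]))] TRI [0.4598 0.2386 0.0207] 13.2
ticket_green [(3, array([0.4477, 0.1624, 0.0021])), (3, array([0.45  , 0.1597, 0.0025]))] TRI [0.4496 0.1591 0.006 ] 0.08
ticket_blue [(3, array([0.4586, 0.096 , 0.001 ])), (3, array([ 0.4614,  0.0939, -0.0024]))] TRI [0.4603 0.0932 0.0047] 0.07
stock_bin [(3, array([ 5.166e-01,  2.023e-01, -1.000e-04])), (3, array([0.5156, 0.2038, 0.0044]))] TRI [ 0.5164  0.2048 -0.0018] 0.47
tester_stand [(3, array([ 0.5076, -0.2302, -0.002 ])), (3, array([ 0.5073, -0.2309,  0.0007]))] TRI [ 5.078e-01 -2.309e-01 -5.000e-04] 0.3
scene [array([205.7, 384.4,  31.1,  36.7]), array([238.4, 354.5,  29.4,  33.4]), array([268.1, 327.3,  27.4,  31.2]), array([253.9, 385.2,   3.4, 258.7]), array([295.3, 302.5,  25.1,  29.6])]
top [array([513.3, 227.1,  27.5,  30.1]), array([474.3, 224.8,  27.5,  29.4]), array([435.7, 222.6,  26.9,  29.1]), array([397.4, 220.3,  27.4,  28.4])]
4.65
```

Run:
```python
from h import *
C={k:robot.read_camera(k) for k in("scene","top")}
np.save("cams.npy",C,allow_pickle=True)
s=[(295.3,302.5),(268.1,327.3),(238.4,354.5),(205.7,384.4)]
t=[(397.4,220.3),(435.7,222.6),(474.3,224.8),(513.3,227.1)]
P=[]
for a,b in zip(s,t):
    X,e=tri([(C["scene"],a),(C["top"],b)]); P.append(X); print(np.round(X,4),round(e,2))
P=np.array(P); d=P[0]-P[3]; print("yaw",np.arctan2(-d[0],d[1]),np.linalg.norm(d),P.mean(0))
B=np.array([[.493,.310],[.5086,.2355],[.5106,.1687],[.5288,.0988]])
# bay mids
yaw=0.125; c=np.array([.5164,.2035])
for b,o in zip(B,(.102,.034,-.034,-.102)):
    R=np.array([[np.cos(yaw),-np.sin(yaw)],[np.sin(yaw),np.cos(yaw)]])
    print(np.round(R.T@(b-c)-[0,o],4))
```

```text
[ 0.5153 -0.1294  0.0175] 0.32
[ 0.5103 -0.1969  0.0176] 0.35
[ 0.5055 -0.2647  0.0177] 0.4
[ 0.5005 -0.3329  0.0178] 0.44
yaw -0.07265359142458934 0.20405965968365522 [ 0.5078938  -0.2309876   0.01767017]
[-0.0099  0.0066]
[-0.0037 -0.0013]
[-0.0101  0.0002]
[-0.0008 -0.0034]
```

```bash
cat >> h.py <<'E'
def go(x,y,z,ang=None):
    s=robot.read_state(); R,_=cv2.Rodrigues(np.array(s["orientation"]))
    d=R.T@(np.array([x,y,z])-s["tool_pos"]); cur=np.arctan2(R[1,1],R[0,1])
    sp=0 if ang is None else -(ang-cur)
    print("d",np.round(d,4),"spin",round(sp,3),"| pos",np.round(s["tool_pos"],4),"ang",round(cur,3),"tilt",round(np.degrees(np.arccos(-R[2,2])),2),"q6",round(s["q"][5],2),"t",round(s["t"],2),"F",np.round(s["force"],1),"open",round(s["opening"],4))
E
python3 -c "
from h import *
go(.529,.099,.19,.125)
go(.42,-.12,.19,.0)"
```

```text
d [ 0.5374 -0.5705 -0.005 ] spin -1.456 | pos [ 0.1425 -0.5828  0.185 ] ang -1.331 tilt 0.0 q6 -0.09 t 4.75 F [-0.2  0.7  0.4] open 0.0932
d [ 0.3795 -0.3837 -0.005 ] spin -1.331 | pos [ 0.1425 -0.5828  0.185 ] ang -1.331 tilt 0.0 q6 -0.09 t 4.75 F [-0.2  0.7  0.4] open 0.0932
```

```bash
python3 -m pendant '[{"delta_pos":[0.02,-0.02,-0.005],"spin":-0.1},{"delta_pos":[0.05,-0.05,-0.005],"spin":-0.22},{"delta_pos":[0.08,-0.08,-0.005],"spin":-0.36},{"delta_pos":[0.11,-0.11,-0.005],"spin":-0.5},{"delta_pos":[0.14,-0.14,-0.005],"spin":-0.63},{"delta_pos":[0.17,-0.175,-0.005],"spin":-0.76},{"delta_pos":[0.2,-0.21,-0.005],"spin":-0.89},{"delta_pos":[0.23,-0.24,-0.005],"spin":-1.02},{"delta_pos":[0.26,-0.27,-0.005],"spin":-1.15},{"delta_pos":[0.28,-0.29,-0.005],"spin":-1.25}]' -1 12
python3 -c "
from h import *
go(.529,.099,.19,.125)"
```

```text
t: 5.75
tool_pos: [0.3467, -0.2324, 0.1904]
orientation: [2.302, 2.137, 0.001]
force: [0.0, -0.6, -0.5]
opening: 0.0927
d [0.3441 0.1571 0.0005] spin -0.2 | pos [ 0.3467 -0.2324  0.1904] ang -0.075 tilt 0.06 q6 -0.64 t 5.75 F [ 0.  -0.6 -0.5] open 0.0927
```

```bash
python3 -m pendant '[{"delta_pos":[0.04,0.018,0],"spin":-0.02},{"delta_pos":[0.08,0.037,0],"spin":-0.05},{"delta_pos":[0.12,0.055,0],"spin":-0.08},{"delta_pos":[0.16,0.073,0],"spin":-0.11},{"delta_pos":[0.2,0.091,0],"spin":-0.14},{"delta_pos":[0.24,0.11,0],"spin":-0.17},{"delta_pos":[0.28,0.128,0],"spin":-0.2},{"delta_pos":[0.32,0.146,0],"spin":-0.2},{"delta_pos":[0.344,0.157,0],"spin":-0.2},{"delta_pos":[0.344,0.157,0],"spin":-0.2}]'
python3 - <<'E'
from h import *
go(.5288,.0988,.048,.125)
c=robot.read_camera("wrist"); cv2.imwrite("pics/w1.png",c["color"])
for n in ("blue","green"):
    for m in robot.mark_of("wrist",n)[:1]:
        print(n,m["score"],c["R"].T@(np.array(m["location"])-c["t"]), proj(c,c["R"].T@(np.array(m["location"])-c["t"])))
E
```

```text
t: 6.75
tool_pos: [0.5296, 0.1018, 0.1902]
orientation: [2.074, 2.36, 0.002]
force: [-1.5, -0.4, -0.4]
opening: 0.0928
d [-0.003  -0.0013  0.1422] spin 0.004 | pos [0.5296 0.1018 0.1902] ang 0.129 tilt 0.06 q6 -0.03 t 6.75 F [-1.5 -0.4 -0.4] open 0.0928
blue 0.66 [0.52863182 0.09855866 0.05814187] [324.64097577 212.27100097]
```

View pics/w1.png

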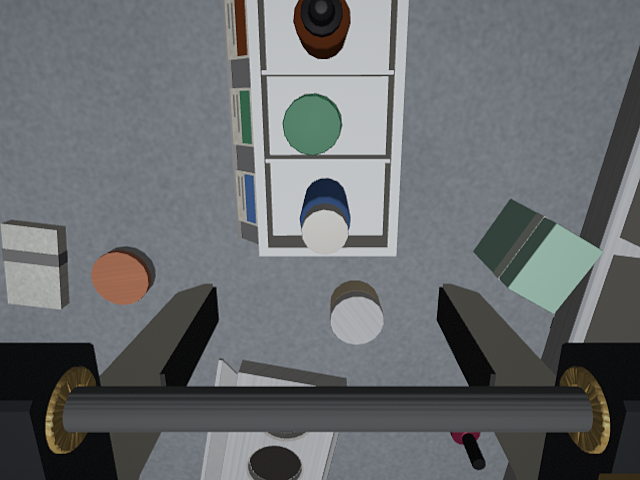

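The wrist view shows the blue bottle centred between the jaws, at about (325,215). It confirms the triangulated position within 0.5 mm, so I'll descend and grip.

```bash
python3 -m pendant '[{"delta_pos":[-0.003,-0.001,0.015],"spin":0},{"delta_pos":[-0.003,-0.001,0.04],"spin":0},{"delta_pos":[-0.003,-0.001,0.07],"spin":0},{"delta_pos":[-0.003,-0.001,0.1],"spin":0},{"delta_pos":[-0.003,-0.001,0.125],"spin":0},{"delta_pos":[-0.003,-0.001,0.138],"spin":0},{"delta_pos":[-0.003,-0.001,0.142],"spin":0},{"delta_pos":[-0.003,-0.001,0.142],"spin":0}]'
python3 -m pendant '[{"delta_pos":[0,0,0],"spin":0},{"delta_pos":[0,0,0],"spin":0},{"delta_pos":[0,0,0],"spin":0},{"delta_pos":[0,0,0],"spin":0},{"delta_pos":[0,0,0],"spin":0},{"delta_pos":[0,0,0],"spin":0},{"delta_pos":[0,0,0],"spin":0},{"delta_pos":[0,0,0],"spin":0}]' 1 15
```

```text
t: 7.7
tool_pos: [0.5278, 0.0946, 0.0483]
orientation: [2.078, 2.355, -0.001]
force: [0.2, 0.3, 0.9]
opening: 0.0927
t: 8.5
tool_pos: [0.5278, 0.0946, 0.0483]
orientation: [2.078, 2.355, -0.001]
force: [0.2, 0.9, 0.6]
opening: 0.0362
```

Run:
```python
from h import *
go(.5288,.0988,.048,.125)
c=robot.read_camera("wrist"); cv2.imwrite("pics/w2.png",c["color"])
go(.5288,.0988,.048,.125)
print(robot.read_state()["q"])
```

```text
d [0.004  0.0015 0.0003] spin -0.0 | pos [0.5278 0.0946 0.0483] ang 0.125 tilt 0.05 q6 -0.04 t 8.5 F [0.2 0.9 0.6] open 0.0362
d [0.0041 0.0015 0.0003] spin -0.0 | pos [0.5278 0.0946 0.0483] ang 0.125 tilt 0.05 q6 -0.04 t 8.55 F [0.  0.  0.4] open 0.0358
[ 8.22918006e-02  6.85517540e-02  1.81130652e+00 -8.18362505e-04
  1.26152457e+00 -4.23592283e-02]
```

View pics/w2.png

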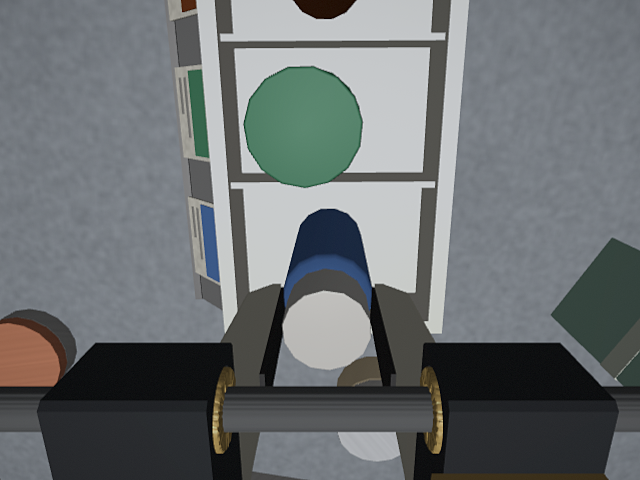

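The jaws hold the bottle 4 mm off in y because I descended before the arm had settled. I'll regrip centred.

```bash
python3 -m pendant '[{"delta_pos":[0,0,0],"spin":0},{"delta_pos":[0,0,0],"spin":0},{"delta_pos":[0,0,0],"spin":0},{"delta_pos":[0.002,0.001,0],"spin":0},{"delta_pos":[0.004,0.0015,0],"spin":0},{"delta_pos":[0.004,0.0015,0],"spin":0},{"delta_pos":[0.004,0.0015,0],"spin":0}]' 0 15
python3 -m pendant '[{"delta_pos":[0,0,0],"spin":0},{"delta_pos":[0,0,0],"spin":0},{"delta_pos":[0,0,0],"spin":0},{"delta_pos":[0,0,0],"spin":0},{"delta_pos":[0,0,0],"spin":0},{"delta_pos":[0,0,0],"spin":0}]' 1 15
python3 - <<'E'
from h import *
c=robot.read_camera("wrist"); cv2.imwrite("pics/w3.png",c["color"])
go(.5288,.0988,.048,.125)
for m in robot.mark_of("wrist","blue")[:1]: print(m["score"],c["R"].T@(np.array(m["location"])-c["t"]))
E
```

```text
t: 9.25
tool_pos: [0.5288, 0.0989, 0.0482]
orientation: [2.078, 2.355, -0.001]
force: [0.1, -0.9, -0.9]
opening: 0.0466
t: 9.85
tool_pos: [0.5288, 0.0989, 0.0483]
orientation: [2.078, 2.356, -0.001]
force: [-0.1, 0.3, 0.5]
opening: 0.0358
d [-0.0001  0.      0.0003] spin 0.0 | pos [0.5288 0.0989 0.0483] ang 0.125 tilt 0.04 q6 -0.03 t 9.9 F [-1.  -0.9  0.4] open 0.0361
```

View pics/w3.png

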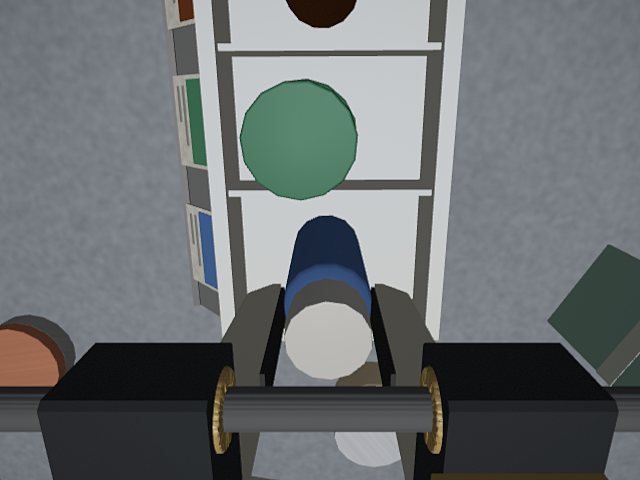

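Run:
```python
from h import *
c=robot.read_camera("wrist")
s=robot.read_state()
print(proj(c,np.array([*s["tool_pos"][:2],.112])))
go(.5288,.0988,.18,.125); go(.5005,-.3329,.17,-.073)
```

```text
[325.37311712 341.05919853]
d [-0.0002  0.     -0.1318] spin 0.0 | pos [0.5288 0.0989 0.0482] ang 0.125 tilt 0.05 q6 -0.03 t 10.0 F [-0.8 -1.3  0.4] open 0.0362
d [-0.425  -0.0819 -0.1214] spin 0.198 | pos [0.5288 0.0989 0.0482] ang 0.125 tilt 0.05 q6 -0.03 t 10.0 F [-0.8 -1.3  0.4] open 0.0362
```

The cap centre is at the predicted pixel, so the grasp is centred. Lifting.

```bash
python3 -m pendant '[{"delta_pos":[0,0,-0.003],"spin":0},{"delta_pos":[0,0,-0.01],"spin":0},{"delta_pos":[0,0,-0.02],"spin":0},{"delta_pos":[0,0,-0.035],"spin":0},{"delta_pos":[0,0,-0.055],"spin":0},{"delta_pos":[0,0,-0.075],"spin":0},{"delta_pos":[0,0,-0.09],"spin":0},{"delta_pos":[0,0,-0.098],"spin":0},{"delta_pos":[0,0,-0.1],"spin":0},{"delta_pos":[0,0,-0.1],"spin":0}]' 1 20
python3 - <<'E'
from h import *
go(.5005,-.3329,.15,-.073)
c=robot.read_camera("wrist"); cv2.imwrite("pics/w4.png",c["color"])
E
```

```text
t: 11.0
tool_pos: [0.5287, 0.0989, 0.1481]
orientation: [2.078, 2.356, -0.001]
force: [-0.1, -0.3, -1.8]
opening: 0.0359
d [-0.4249 -0.0818 -0.0015] spin 0.198 | pos [0.5287 0.0989 0.1481] ang 0.125 tilt 0.05 q6 -0.03 t 11.0 F [-0.1 -0.3 -1.8] open 0.0359
```

View pics/w4.png

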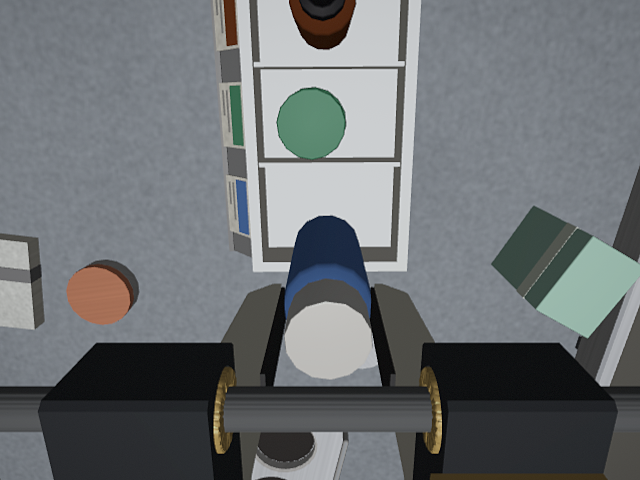

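Blue is held firmly and its cap is at the same pixel. Carrying it to the rightmost well.

```bash
python3 -m pendant '[{"delta_pos":[-0.01,-0.002,-0.002],"spin":0.01},{"delta_pos":[-0.03,-0.006,-0.002],"spin":0.02},{"delta_pos":[-0.06,-0.012,-0.002],"spin":0.03},{"delta_pos":[-0.09,-0.018,-0.002],"spin":0.045},{"delta_pos":[-0.12,-0.024,-0.002],"spin":0.06},{"delta_pos":[-0.15,-0.029,-0.002],"spin":0.075},{"delta_pos":[-0.18,-0.035,-0.002],"spin":0.09},{"delta_pos":[-0.21,-0.04,-0.002],"spin":0.1},{"delta_pos":[-0.23,-0.044,-0.002],"spin":0.11},{"delta_pos":[-0.24,-0.046,-0.002],"spin":0.11}]'
python3 -c "
from h import *
go(.5005,-.3329,.15,-.073)"
```

```text
t: 12.05
tool_pos: [0.5115, -0.1471, 0.1489]
orientation: [-2.207, -2.234, 0.004]
force: [0.1, -0.3, -1.5]
opening: 0.0358
d [-0.1856 -0.0133 -0.0009] spin 0.085 | pos [ 0.5115 -0.1471  0.1489] ang 0.012 tilt 0.15 q6 -0.39 t 12.05 F [ 0.1 -0.3 -1.5] open 0.0358
```

```bash
python3 -m pendant '[{"delta_pos":[-0.01,-0.001,0],"spin":0.01},{"delta_pos":[-0.035,-0.003,0],"spin":0.02},{"delta_pos":[-0.065,-0.005,0],"spin":0.03},{"delta_pos":[-0.095,-0.007,0],"spin":0.045},{"delta_pos":[-0.125,-0.009,0],"spin":0.06},{"delta_pos":[-0.15,-0.011,0],"spin":0.07},{"delta_pos":[-0.17,-0.012,0],"spin":0.08},{"delta_pos":[-0.182,-0.013,0],"spin":0.085},{"delta_pos":[-0.1855,-0.0133,0],"spin":0.085},{"delta_pos":[-0.1855,-0.0133,0],"spin":0.085}]'
python3 -m pendant '[{"delta_pos":[0,0,0],"spin":0},{"delta_pos":[0,0,0],"spin":0}]'
python3 - <<'E'
from h import *
go(.5005,-.3329,.056,-.073)
c=robot.read_camera("wrist"); cv2.imwrite("pics/w5.png",c["color"])
c=robot.read_camera("scene"); cv2.imwrite("pics/s5.png",c["color"])
go(.5005,-.3329,.0565,-.073)
E
```

```text
t: 13.05
tool_pos: [0.5006, -0.3325, 0.1488]
orientation: [-2.299, -2.138, 0.004]
force: [1.2, 0.7, -1.8]
opening: 0.0356
t: 13.25
tool_pos: [0.5008, -0.3315, 0.1489]
orientation: [-2.298, -2.139, 0.003]
force: [-0.3, -1.0, -2.4]
opening: 0.0358
d [-0.0014  0.      0.0929] spin 0.002 | pos [ 0.5008 -0.3315  0.1489] ang -0.071 tilt 0.16 q6 -0.6 t 13.25 F [-0.3 -1.  -2.4] open 0.0358
d [-0.0011  0.      0.0924] spin 0.002 | pos [ 0.5008 -0.3317  0.1489] ang -0.071 tilt 0.16 q6 -0.6 t 13.35 F [ 0.7 -0.5 -1.8] open 0.0356
```

View pics/w5.png

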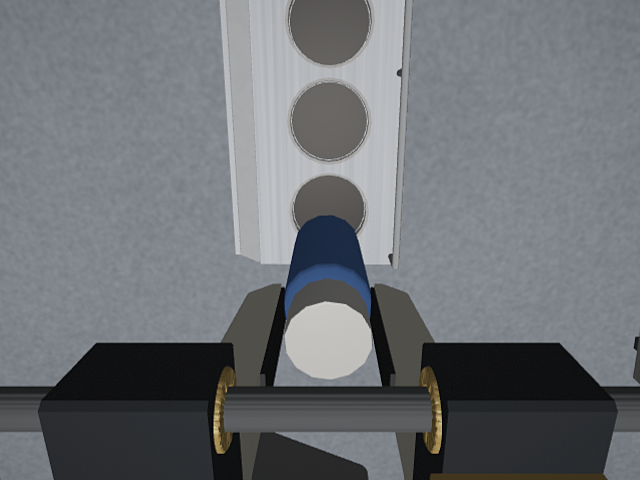

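View pics/s5.png

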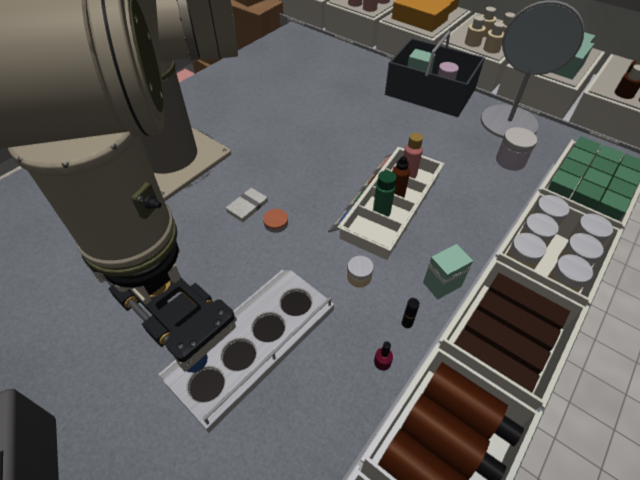

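Run:
```python
from h import *
c=robot.read_camera("wrist")
for w in ((.5055,-.2647,.022),(.5103,-.1969,.022)): print(proj(c,np.array(w)))
```

```text
[326.54898923 120.66761384]
[326.34545282  18.10825199]
```

```bash
python3 -m pendant '[{"delta_pos":[-0.001,0,0.01],"spin":0},{"delta_pos":[-0.001,0,0.025],"spin":0},{"delta_pos":[-0.001,0,0.045],"spin":0},{"delta_pos":[-0.001,0,0.06],"spin":0},{"delta_pos":[-0.001,0,0.07],"spin":0},{"delta_pos":[-0.001,0,0.075],"spin":0},{"delta_pos":[-0.001,0,0.077],"spin":0},{"delta_pos":[-0.001,0,0.077],"spin":0}]'
```

```text
t: 14.2
tool_pos: [0.5007, -0.3331, 0.0722]
orientation: [-2.299, -2.14, 0.003]
force: [-0.5, 0.0, -1.6]
opening: 0.0357
```

```bash
python3 -m pendant '[{"delta_pos":[0,0,0.002],"spin":0},{"delta_pos":[0,0,0.004],"spin":0},{"delta_pos":[0,0,0.006],"spin":0},{"delta_pos":[0,0,0.008],"spin":0},{"delta_pos":[0,0,0.01],"spin":0},{"delta_pos":[0,0,0.0115],"spin":0},{"delta_pos":[0,0,0.0125],"spin":0},{"delta_pos":[0,0,0.0135],"spin":0},{"delta_pos":[0,0,0.014],"spin":0},{"delta_pos":[0,0,0.0145],"spin":0}]'
python3 -m pendant '[{"delta_pos":[0,0,0.0005],"spin":0},{"delta_pos":[0,0,0.001],"spin":0},{"delta_pos":[0,0,0.001],"spin":0}]'
```

```text
t: 15.2
tool_pos: [0.5007, -0.3332, 0.0578]
orientation: [-2.299, -2.14, 0.003]
force: [0.3, -0.6, -1.3]
opening: 0.0358
t: 15.5
tool_pos: [0.5007, -0.3331, 0.0567]
orientation: [-2.299, -2.14, 0.003]
force: [-0.4, -0.7, -1.4]
opening: 0.036
```

```bash
python3 -m pendant '[{"delta_pos":[0,0,0.0004],"spin":0},{"delta_pos":[0,0,0.0008],"spin":0},{"delta_pos":[0,0,0.0008],"spin":0}]'
```

```text
t: 15.8
tool_pos: [0.5008, -0.3333, 0.0563]
orientation: [-2.299, -2.14, 0.003]
force: [-0.5, 1.7, 1.7]
opening: 0.0356
```

Force went from -1.4 to +1.7 N at z 0.0563, so blue has touched the floor. Releasing.

```bash
python3 -m pendant '[{"delta_pos":[0,0,0],"spin":0},{"delta_pos":[0,0,0],"spin":0},{"delta_pos":[0,0,0],"spin":0},{"delta_pos":[0,0,0],"spin":0},{"delta_pos":[0,0,-0.005],"spin":0},{"delta_pos":[0,0,-0.025],"spin":0},{"delta_pos":[0,0,-0.055],"spin":0},{"delta_pos":[0,0,-0.085],"spin":0},{"delta_pos":[0,0,-0.11],"spin":0},{"delta_pos":[0,0,-0.125],"spin":0}]' -0.4 20
python3 - <<'E'
from h import *
c=robot.read_camera("wrist"); cv2.imwrite("pics/w6.png",c["color"])
go(.5106,.1690,.185,.125)
E
```

```text
t: 16.8
tool_pos: [0.502, -0.3339, 0.1845]
orientation: [2.297, 2.138, -0.002]
force: [0.7, -0.1, 0.2]
opening: 0.0649
d [ 0.5027 -0.0281 -0.001 ] spin -0.197 | pos [ 0.5027 -0.3344  0.1864] ang -0.072 tilt 0.32 q6 -0.6 t 16.85 F [ 0.5 -0.4  2.6] open 0.0651
```

View pics/w6.png

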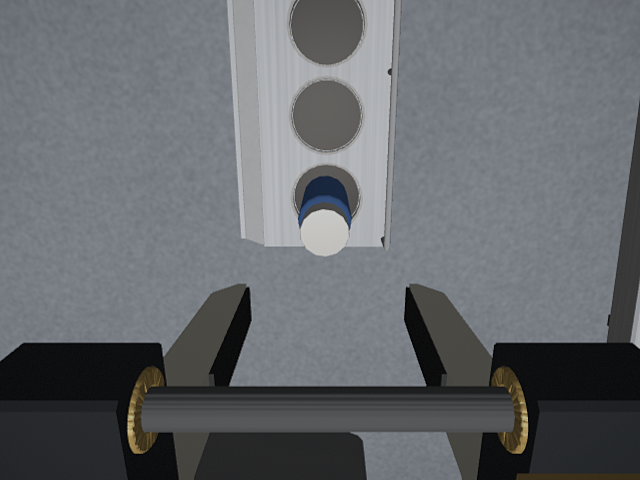

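Blue stands upright in the rightmost well, with its cap at (325,232). Now green.

```bash
python3 -m pendant '[{"delta_pos":[0.015,-0.001,0],"spin":-0.01},{"delta_pos":[0.045,-0.003,0],"spin":-0.02},{"delta_pos":[0.085,-0.005,0],"spin":-0.03},{"delta_pos":[0.125,-0.007,0],"spin":-0.045},{"delta_pos":[0.165,-0.009,0],"spin":-0.06},{"delta_pos":[0.205,-0.011,0],"spin":-0.08},{"delta_pos":[0.245,-0.014,0],"spin":-0.1},{"delta_pos":[0.285,-0.016,0],"spin":-0.115},{"delta_pos":[0.325,-0.018,0],"spin":-0.13},{"delta_pos":[0.365,-0.02,0],"spin":-0.15}]'
python3 -c "
from h import *
go(.5106,.169,.185,.125)"
```

```text
t: 17.85
tool_pos: [0.5071, 0.0335, 0.1827]
orientation: [2.129, 2.306, -0.005]
force: [0.3, 0.0, 0.1]
opening: 0.0648
d [ 0.1348  0.0143 -0.0029] spin -0.045 | pos [0.5071 0.0335 0.1827] ang 0.08 tilt 0.26 q6 -0.11 t 17.85 F [0.3 0.  0.1] open 0.0648
```

```bash
python3 -m pendant '[{"delta_pos":[0.035,0.004,-0.002],"spin":-0.015},{"delta_pos":[0.065,0.007,-0.003],"spin":-0.03},{"delta_pos":[0.095,0.01,-0.003],"spin":-0.04},{"delta_pos":[0.118,0.0125,-0.003],"spin":-0.045},{"delta_pos":[0.131,0.014,-0.003],"spin":-0.045},{"delta_pos":[0.135,0.0143,-0.003],"spin":-0.045},{"delta_pos":[0.135,0.0143,-0.003],"spin":-0.045},{"delta_pos":[0.135,0.0143,-0.003],"spin":-0.045}]' -0.6
python3 - <<'E'
from h import *
c=robot.read_camera("wrist"); cv2.imwrite("pics/w7.png",c["color"])
for m in robot.mark_of("wrist","green")[:1]: print(m["score"],c["R"].T@(np.array(m["location"])-c["t"]))
for m in robot.mark_of("wrist","amber")[:1]: print("amber",m["score"],c["R"].T@(np.array(m["location"])-c["t"]))
go(.5106,.169,.048,.125)
print(proj(c,np.array([.5106,.169,.112])))
E
```

```text
t: 18.65
tool_pos: [0.5105, 0.1684, 0.1848]
orientation: [2.077, 2.353, -0.006]
force: [-0.4, -0.6, -0.1]
opening: 0.074
amber 0.58 [0.50850709 0.23340326 0.06228486]
d [ 0.0013 -0.      0.1371] spin -0.002 | pos [0.5108 0.1683 0.1851] ang 0.123 tilt 0.26 q6 0.1 t 18.8 F [0.3 0.7 0.2] open 0.0742
[326.68358153 228.66215848]
```

View pics/w7.png

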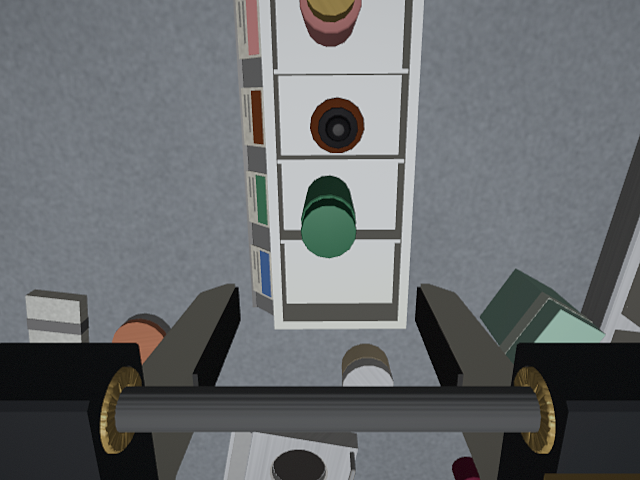

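Green's cap is at (328,230), against a predicted (327,229). Descending.

```bash
python3 -m pendant '[{"delta_pos":[0.001,0,0.015],"spin":0},{"delta_pos":[0.001,0,0.04],"spin":0},{"delta_pos":[0.001,0,0.07],"spin":0},{"delta_pos":[0.001,0,0.1],"spin":0},{"delta_pos":[0.001,0,0.122],"spin":0},{"delta_pos":[0.001,0,0.133],"spin":0},{"delta_pos":[0.001,0,0.137],"spin":0},{"delta_pos":[0.001,0,0.137],"spin":0},{"delta_pos":[0.001,0,0.137],"spin":0}]'
python3 -c "
from h import *
go(.5106,.169,.048,.125)"
```

```text
t: 19.7
tool_pos: [0.5117, 0.1689, 0.0494]
orientation: [2.077, 2.351, -0.002]
force: [0.8, 0.2, 0.3]
opening: 0.0744
d [ 0.0003 -0.0011  0.0014] spin -0.002 | pos [0.5117 0.1689 0.0494] ang 0.123 tilt 0.27 q6 0.11 t 19.7 F [0.8 0.2 0.3] open 0.0744
```

```bash
python3 -m pendant '[{"delta_pos":[0,-0.001,0.001],"spin":0},{"delta_pos":[0,-0.001,0.001],"spin":0},{"delta_pos":[0,-0.001,0.001],"spin":0},{"delta_pos":[0,-0.001,0.001],"spin":0},{"delta_pos":[0,-0.001,0.001],"spin":0},{"delta_pos":[0,-0.001,0.001],"spin":0},{"delta_pos":[0,-0.001,0.001],"spin":0}]' 1 20
python3 - <<'E'
from h import *
c=robot.read_camera("wrist"); cv2.imwrite("pics/w8.png",c["color"])
s=robot.read_state()
print(proj(c,np.array([*s["tool_pos"][:2],.112])))
go(.5106,.169,.048,.125)
E
```

```text
t: 20.4
tool_pos: [0.511, 0.1688, 0.0486]
orientation: [2.077, 2.351, -0.002]
force: [0.2, -0.3, 0.7]
opening: 0.0388
[325.72148234 341.1337238 ]
d [ 0.0003 -0.0003  0.0006] spin -0.002 | pos [0.5109 0.1688 0.0486] ang 0.123 tilt 0.28 q6 0.11 t 20.45 F [1.  0.9 1.6] open 0.0383
```

View pics/w8.png

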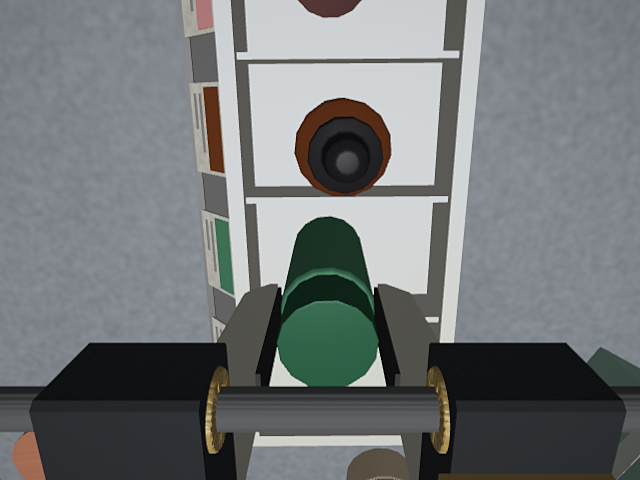

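```bash
python3 -m pendant '[{"delta_pos":[0,0,-0.003],"spin":0},{"delta_pos":[0,0,-0.01],"spin":0},{"delta_pos":[0,0,-0.02],"spin":0},{"delta_pos":[0,0,-0.035],"spin":0},{"delta_pos":[0,0,-0.055],"spin":0},{"delta_pos":[0,0,-0.075],"spin":0},{"delta_pos":[0,0,-0.09],"spin":0},{"delta_pos":[0,0,-0.098],"spin":0},{"delta_pos":[0,0,-0.1],"spin":0},{"delta_pos":[0,0,-0.1],"spin":0}]' 1 20
python3 - <<'E'
from h import *
go(.5055,-.2647,.15,-.073)
E
```

```text
t: 21.45
tool_pos: [0.5105, 0.1692, 0.1484]
orientation: [2.077, 2.351, -0.002]
force: [-0.1, 0.4, -1.1]
opening: 0.0381
d [-4.30e-01 -5.84e-02  2.00e-04] spin 0.196 | pos [0.5105 0.1692 0.1484] ang 0.123 tilt 0.27 q6 0.11 t 21.45 F [-0.1  0.4 -1.1] open 0.0381
```

```bash
python3 -m pendant '[{"delta_pos":[-0.01,-0.001,0],"spin":0.01},{"delta_pos":[-0.03,-0.004,0],"spin":0.02},{"delta_pos":[-0.06,-0.008,0],"spin":0.03},{"delta_pos":[-0.09,-0.012,0],"spin":0.045},{"delta_pos":[-0.125,-0.017,0],"spin":0.06},{"delta_pos":[-0.16,-0.022,0],"spin":0.075},{"delta_pos":[-0.195,-0.026,0],"spin":0.09},{"delta_pos":[-0.23,-0.031,0],"spin":0.105},{"delta_pos":[-0.265,-0.036,0],"spin":0.12},{"delta_pos":[-0.3,-0.041,0],"spin":0.14}]'
python3 -c "
from h import *
go(.5055,-.2647,.15,-.073)"
```

```text
t: 22.45
tool_pos: [0.5055, -0.1354, 0.1485]
orientation: [2.239, 2.199, -0.003]
force: [0.4, 0.4, -2.0]
opening: 0.0382
d [-0.1292  0.0023 -0.001 ] spin 0.055 | pos [ 0.5055 -0.1354  0.1485] ang -0.018 tilt 0.21 q6 -0.34 t 22.45 F [ 0.4  0.4 -2. ] open 0.0382
```

```bash
python3 -m pendant '[{"delta_pos":[-0.03,0.0005,0],"spin":0.015},{"delta_pos":[-0.057,0.001,0],"spin":0.03},{"delta_pos":[-0.082,0.0015,0],"spin":0.04},{"delta_pos":[-0.104,0.002,0],"spin":0.05},{"delta_pos":[-0.12,0.0023,0],"spin":0.055},{"delta_pos":[-0.127,0.0023,0],"spin":0.055},{"delta_pos":[-0.1292,0.0023,0],"spin":0.055},{"delta_pos":[-0.1292,0.0023,0],"spin":0.055},{"delta_pos":[-0.1292,0.0023,0],"spin":0.055},{"delta_pos":[-0.1292,0.0023,0],"spin":0.055}]'
python3 - <<'E'
from h import *
c=robot.read_camera("wrist"); cv2.imwrite("pics/w9.png",c["color"])
go(.5055,-.2647,.0566,-.073)
for w in ((.5103,-.1969,.022),(.5153,-.1294,.022)): print(proj(c,np.array(w)))
E
```

```text
t: 23.45
tool_pos: [0.5057, -0.2639, 0.1491]
orientation: [2.298, 2.138, -0.003]
force: [0.3, 0.4, -1.5]
opening: 0.0388
d [-0.0004 -0.0002  0.0925] spin 0.001 | pos [ 0.5057 -0.2639  0.1491] ang -0.072 tilt 0.21 q6 -0.5 t 23.5 F [ 0.3 -0.8 -1.1] open 0.0385
[325.75393091 120.26452046]
[325.77249261  18.02584659]
```

View pics/w9.png

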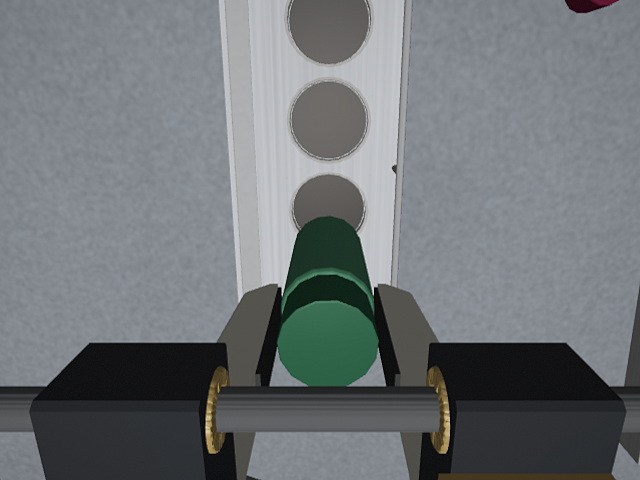

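Green hangs over well 3, and the next wells appear at (329,120) and (329,22), within 3–4 px of prediction. Lowering.

```bash
python3 -m pendant '[{"delta_pos":[-0.001,0,0.01],"spin":0},{"delta_pos":[-0.001,0,0.025],"spin":0},{"delta_pos":[-0.001,0,0.045],"spin":0},{"delta_pos":[-0.001,0,0.06],"spin":0},{"delta_pos":[-0.001,0,0.07],"spin":0},{"delta_pos":[-0.001,0,0.075],"spin":0},{"delta_pos":[-0.001,0,0.077],"spin":0},{"delta_pos":[-0.001,0,0.079],"spin":0},{"delta_pos":[-0.001,0,0.081],"spin":0},{"delta_pos":[-0.001,0,0.083],"spin":0}]'
python3 -c "
from h import *
go(.5055,-.2647,.0566,-.073)"
```

```text
t: 24.5
tool_pos: [0.5062, -0.2655, 0.0667]
orientation: [2.297, 2.137, -0.002]
force: [0.4, 0.4, -0.5]
opening: 0.0384
d [ 0.0008 -0.0008  0.0101] spin 0.001 | pos [ 0.5062 -0.2655  0.0667] ang -0.072 tilt 0.27 q6 -0.5 t 24.5 F [ 0.4  0.4 -0.5] open 0.0384
```

```bash
python3 -m pendant '[{"delta_pos":[0.001,0,0.002],"spin":0},{"delta_pos":[0.001,0,0.0035],"spin":0},{"delta_pos":[0.001,0,0.005],"spin":0},{"delta_pos":[0.001,0,0.006],"spin":0},{"delta_pos":[0.001,0,0.007],"spin":0},{"delta_pos":[0.001,0,0.008],"spin":0},{"delta_pos":[0.001,0,0.0085],"spin":0},{"delta_pos":[0.001,0,0.009],"spin":0},{"delta_pos":[0.001,0,0.0095],"spin":0},{"delta_pos":[0.001,0,0.0095],"spin":0}]'
python3 -m pendant '[{"delta_pos":[0,0,0.0004],"spin":0},{"delta_pos":[0,0,0.0007],"spin":0},{"delta_pos":[0,0,0.0007],"spin":0}]'
```

```text
t: 25.5
tool_pos: [0.5062, -0.2646, 0.0571]
orientation: [2.297, 2.137, -0.002]
force: [-0.5, 0.4, -1.5]
opening: 0.0386
t: 25.8
tool_pos: [0.5063, -0.2646, 0.0566]
orientation: [2.297, 2.137, -0.002]
force: [0.7, 1.0, -0.8]
opening: 0.0389
```

```bash
python3 -m pendant '[{"delta_pos":[0,0,0.0004],"spin":0},{"delta_pos":[0,0,0.0008],"spin":0},{"delta_pos":[0,0,0.0008],"spin":0}]'
```

```text
t: 26.1
tool_pos: [0.5066, -0.2649, 0.0566]
orientation: [2.296, 2.136, -0.002]
force: [-2.8, 1.3, 4.4]
opening: 0.0387
```

Contact at 4.4 N. Releasing.

```bash
python3 -m pendant '[{"delta_pos":[0,0,0],"spin":0},{"delta_pos":[0,0,0],"spin":0},{"delta_pos":[0,0,0],"spin":0},{"delta_pos":[0,0,0],"spin":0},{"delta_pos":[0,0,-0.005],"spin":0},{"delta_pos":[0,0,-0.025],"spin":0},{"delta_pos":[0,0,-0.055],"spin":0},{"delta_pos":[0,0,-0.085],"spin":0},{"delta_pos":[0,0,-0.11],"spin":0},{"delta_pos":[0,0,-0.125],"spin":0}]' -0.4 20
python3 - <<'E'
from h import *
c=robot.read_camera("wrist"); cv2.imwrite("pics/w10.png",c["color"])
go(.5086,.2355,.185,.125)
E
```

```text
t: 27.1
tool_pos: [0.5072, -0.2649, 0.1846]
orientation: [2.294, 2.134, -0.001]
force: [0.1, 0.1, -0.8]
opening: 0.0653
d [ 0.4996 -0.0354 -0.0025] spin -0.197 | pos [ 0.508  -0.2653  0.1865] ang -0.072 tilt 0.63 q6 -0.5 t 27.15 F [ 0.1 -0.3  1.8] open 0.065
```

View pics/w10.png

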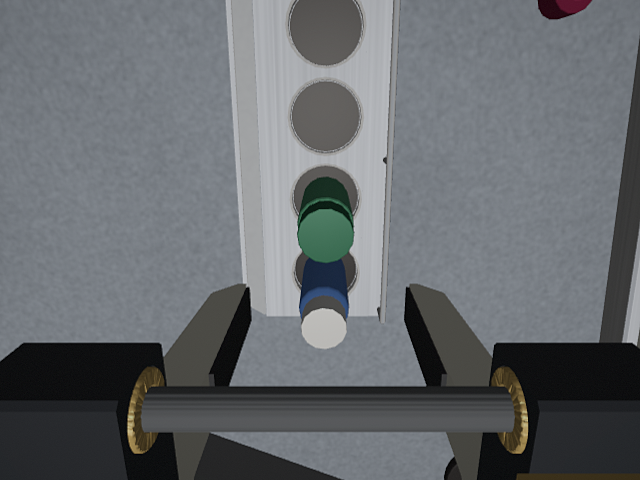

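Blue and green both stand upright in their wells. Now amber.

```bash
python3 -m pendant '[{"delta_pos":[0.015,-0.001,0],"spin":-0.01},{"delta_pos":[0.045,-0.003,0],"spin":-0.02},{"delta_pos":[0.085,-0.006,0],"spin":-0.03},{"delta_pos":[0.125,-0.009,0],"spin":-0.045},{"delta_pos":[0.165,-0.012,0],"spin":-0.06},{"delta_pos":[0.205,-0.015,0],"spin":-0.08},{"delta_pos":[0.245,-0.017,0],"spin":-0.1},{"delta_pos":[0.285,-0.02,0],"spin":-0.115},{"delta_pos":[0.325,-0.023,0],"spin":-0.13},{"delta_pos":[0.365,-0.026,0],"spin":-0.15}]'
python3 -c "
from h import *
go(.5086,.2355,.185,.125)"
```

```text
t: 28.15
tool_pos: [0.5065, 0.1029, 0.1816]
orientation: [2.125, 2.301, -0.004]
force: [0.5, -0.6, 0.2]
opening: 0.0649
d [ 0.1319  0.0126 -0.0044] spin -0.045 | pos [0.5065 0.1029 0.1816] ang 0.08 tilt 0.54 q6 0.03 t 28.15 F [ 0.5 -0.6  0.2] open 0.0649
```

```bash
python3 -m pendant '[{"delta_pos":[0.035,0.003,-0.002],"spin":-0.015},{"delta_pos":[0.065,0.006,-0.003],"spin":-0.03},{"delta_pos":[0.095,0.009,-0.004],"spin":-0.04},{"delta_pos":[0.116,0.011,-0.0044],"spin":-0.045},{"delta_pos":[0.128,0.0125,-0.0044],"spin":-0.045},{"delta_pos":[0.132,0.0126,-0.0044],"spin":-0.045},{"delta_pos":[0.132,0.0126,-0.0044],"spin":-0.045},{"delta_pos":[0.132,0.0126,-0.0044],"spin":-0.045},{"delta_pos":[0.132,0.0126,-0.0044],"spin":-0.045}]' -0.6
python3 - <<'E'
from h import *
c=robot.read_camera("wrist"); cv2.imwrite("pics/w11.png",c["color"])
for m in robot.mark_of("wrist","amber")[:1]: print("amber",m["score"],c["R"].T@(np.array(m["location"])-c["t"]))
for m in robot.mark_of("wrist","rose")[:1]: print("rose",m["score"],c["R"].T@(np.array(m["location"])-c["t"]))
go(.5086,.2355,.046,.125)
print(proj(c,np.array([.5086,.2355,.116])))
E
```

```text
t: 29.05
tool_pos: [0.5087, 0.2346, 0.1849]
orientation: [2.074, 2.347, -0.005]
force: [-1.0, 1.1, -0.3]
opening: 0.0744
amber 0.95 [0.50614494 0.23078224 0.05988298]
d [ 0.0018 -0.0007  0.1391] spin -0.002 | pos [0.5088 0.2349 0.1851] ang 0.123 tilt 0.55 q6 0.22 t 29.2 F [0.3 0.2 0.2] open 0.0742
[325.93471254 229.56663799]
```

View pics/w11.png

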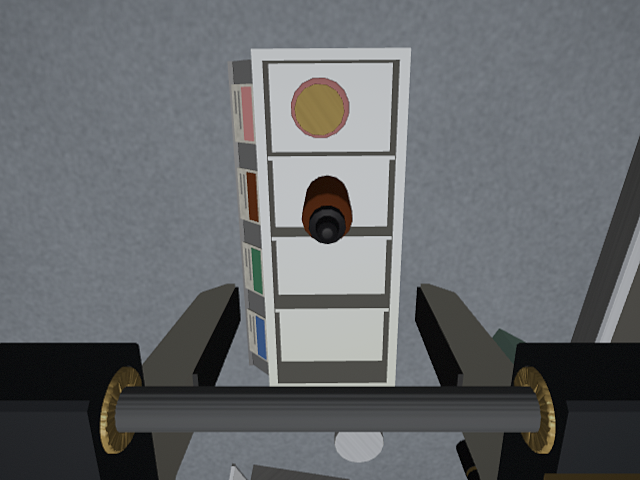

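```bash
python3 -m pendant '[{"delta_pos":[0,0,0.015],"spin":0},{"delta_pos":[0,-0.001,0.04],"spin":0},{"delta_pos":[0,-0.001,0.07],"spin":0},{"delta_pos":[0.001,-0.001,0.1],"spin":0},{"delta_pos":[0.001,-0.001,0.122],"spin":0},{"delta_pos":[0.001,-0.001,0.133],"spin":0},{"delta_pos":[0.001,-0.001,0.137],"spin":0},{"delta_pos":[0.001,-0.001,0.138],"spin":0},{"delta_pos":[0.001,-0.001,0.138],"spin":0}]'
python3 - <<'E'
from h import *
go(.5086,.2345,.047,.125)
c=robot.read_camera("wrist"); cv2.imwrite("pics/w12.png",c["color"])
s=robot.read_state()
print(proj(c,np.array([*s["tool_pos"][:2],.116])))
E
```

```text
t: 30.1
tool_pos: [0.5093, 0.235, 0.0482]
orientation: [2.074, 2.347, -0.002]
force: [0.0, 0.3, 0.2]
opening: 0.0741
d [-0.0004 -0.0007  0.0012] spin -0.002 | pos [0.5093 0.235  0.0482] ang 0.123 tilt 0.58 q6 0.23 t 30.1 F [0.  0.3 0.2] open 0.0741
[327.03309209 348.37490124]
```

View pics/w12.png

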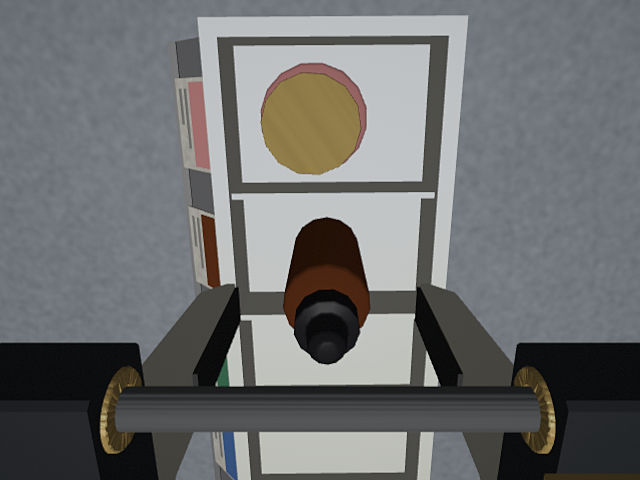

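The bulb is at (326,348), exactly where predicted. Gripping.

```bash
python3 -m pendant '[{"delta_pos":[0,0,0.001],"spin":0},{"delta_pos":[0,0,0.001],"spin":0},{"delta_pos":[0,0,0.001],"spin":0},{"delta_pos":[0,0,0.001],"spin":0},{"delta_pos":[0,0,0.001],"spin":0},{"delta_pos":[0,0,0.001],"spin":0},{"delta_pos":[0,0,0.001],"spin":0}]' 1 20
python3 -m pendant '[{"delta_pos":[0,0,-0.003],"spin":0},{"delta_pos":[0,0,-0.01],"spin":0},{"delta_pos":[0,0,-0.02],"spin":0},{"delta_pos":[0,0,-0.035],"spin":0},{"delta_pos":[0,0,-0.055],"spin":0},{"delta_pos":[0,0,-0.075],"spin":0},{"delta_pos":[0,0,-0.09],"spin":0},{"delta_pos":[0,0,-0.098],"spin":0},{"delta_pos":[0,0,-0.1],"spin":0},{"delta_pos":[0,0,-0.1],"spin":0}]' 1 20
python3 - <<'E'
from h import *
go(.5103,-.1969,.149,-.073)
E
```

```text
t: 30.85
tool_pos: [0.5092, 0.235, 0.0473]
orientation: [2.073, 2.347, -0.002]
force: [-0.2, -0.3, -0.5]
opening: 0.0335
t: 31.85
tool_pos: [0.5084, 0.2357, 0.1472]
orientation: [2.074, 2.347, -0.002]
force: [0.4, -0.8, -1.6]
opening: 0.0334
d [-0.4295 -0.0514  0.0014] spin 0.196 | pos [0.5084 0.2357 0.1472] ang 0.123 tilt 0.58 q6 0.23 t 31.85 F [ 0.4 -0.8 -1.6] open 0.0334
```

Run:
```python
from h import *
c=robot.read_camera("wrist"); cv2.imwrite("pics/w13.png",c["color"])
s=robot.read_state()
print(proj(c,np.array([*s["tool_pos"][:2],.116+.0999])), s["opening"])
```

```text
[325.31584507 350.25743868] 0.03321781630536516
```

View pics/w13.png

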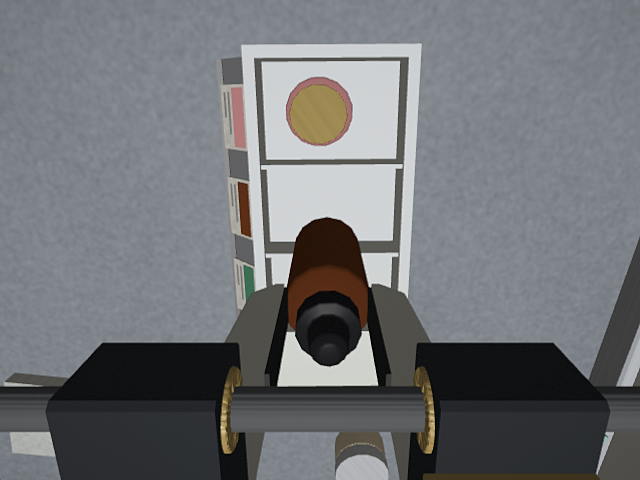

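Amber is held centred, with the bulb at (328,350) against a predicted (325,350). Carrying it.

```bash
python3 -m pendant '[{"delta_pos":[-0.01,-0.001,0],"spin":0.01},{"delta_pos":[-0.03,-0.004,0],"spin":0.02},{"delta_pos":[-0.06,-0.007,0],"spin":0.03},{"delta_pos":[-0.09,-0.011,0],"spin":0.045},{"delta_pos":[-0.125,-0.015,0],"spin":0.06},{"delta_pos":[-0.16,-0.019,0],"spin":0.075},{"delta_pos":[-0.195,-0.023,0],"spin":0.09},{"delta_pos":[-0.23,-0.027,0],"spin":0.105},{"delta_pos":[-0.265,-0.032,0],"spin":0.12},{"delta_pos":[-0.3,-0.036,0],"spin":0.14}]'
python3 -c "
from h import *
go(.5103,-.1969,.149,-.073)"
```

```text
t: 32.9
tool_pos: [0.5081, -0.0685, 0.148]
orientation: [2.235, 2.196, -0.004]
force: [1.4, 0.5, -1.6]
opening: 0.0335
d [-1.284e-01  4.500e-03 -1.000e-04] spin 0.055 | pos [ 0.5081 -0.0685  0.148 ] ang -0.018 tilt 0.5 q6 -0.21 t 32.9 F [ 1.4  0.5 -1.6] open 0.0335
```

```bash
python3 -m pendant '[{"delta_pos":[-0.03,0.001,0],"spin":0.015},{"delta_pos":[-0.057,0.002,0],"spin":0.03},{"delta_pos":[-0.082,0.003,0],"spin":0.04},{"delta_pos":[-0.104,0.004,0],"spin":0.05},{"delta_pos":[-0.12,0.0045,0],"spin":0.055},{"delta_pos":[-0.127,0.0045,0],"spin":0.055},{"delta_pos":[-0.1285,0.0045,0],"spin":0.055},{"delta_pos":[-0.1285,0.0045,0],"spin":0.055},{"delta_pos":[-0.1285,0.0045,0],"spin":0.055},{"delta_pos":[-0.1285,0.0045,0],"spin":0.055}]'
python3 - <<'E'
from h import *
c=robot.read_camera("wrist"); cv2.imwrite("pics/w14.png",c["color"])
go(.5103,-.1969,.0553,-.073)
for w in ((.5153,-.1294,.022),): print(proj(c,np.array(w)))
E
```

```text
t: 33.9
tool_pos: [0.5104, -0.1962, 0.149]
orientation: [2.294, 2.135, -0.003]
force: [0.1, 0.2, -1.6]
opening: 0.0327
d [ 0.0001 -0.0006  0.0937] spin 0.001 | pos [ 0.5105 -0.1963  0.149 ] ang -0.072 tilt 0.5 q6 -0.38 t 33.95 F [ 0.1  0.1 -0.9] open 0.0335
[325.48185884 119.76444482]
```

View pics/w14.png

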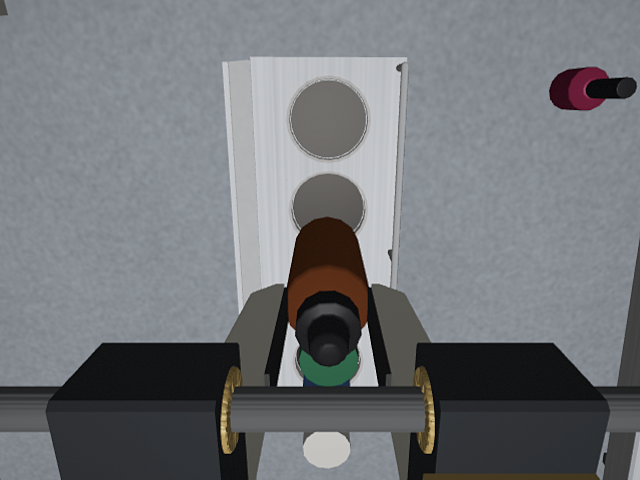

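Amber is over well 2, with well 1 at (329,119) as predicted. Lowering.

```bash
python3 -m pendant '[{"delta_pos":[0,0,0.01],"spin":0},{"delta_pos":[0,-0.001,0.025],"spin":0},{"delta_pos":[0,-0.001,0.045],"spin":0},{"delta_pos":[0,-0.001,0.06],"spin":0},{"delta_pos":[0,-0.001,0.07],"spin":0},{"delta_pos":[0,-0.001,0.075],"spin":0},{"delta_pos":[0,-0.001,0.078],"spin":0},{"delta_pos":[0,-0.001,0.08],"spin":0},{"delta_pos":[0,-0.001,0.082],"spin":0},{"delta_pos":[0,-0.001,0.084],"spin":0}]'
python3 -c "
from h import *
go(.5103,-.1969,.0553,-.073)"
```

```text
t: 34.95
tool_pos: [0.5103, -0.1972, 0.0656]
orientation: [2.293, 2.134, -0.002]
force: [-0.2, -0.4, -1.4]
opening: 0.0336
d [ 0.0003 -0.0001  0.0103] spin 0.001 | pos [ 0.5103 -0.1972  0.0656] ang -0.072 tilt 0.56 q6 -0.39 t 34.95 F [-0.2 -0.4 -1.4] open 0.0336
```

```bash
python3 -m pendant '[{"delta_pos":[0,0,0.002],"spin":0},{"delta_pos":[0,0,0.0035],"spin":0},{"delta_pos":[0,0,0.005],"spin":0},{"delta_pos":[0,0,0.006],"spin":0},{"delta_pos":[0,0,0.007],"spin":0},{"delta_pos":[0,0,0.008],"spin":0},{"delta_pos":[0,0,0.0085],"spin":0},{"delta_pos":[0,0,0.009],"spin":0},{"delta_pos":[0,0,0.0095],"spin":0},{"delta_pos":[0,0,0.0095],"spin":0}]'
python3 -m pendant '[{"delta_pos":[0,0,0.0003],"spin":0},{"delta_pos":[0,0,0.0006],"spin":0},{"delta_pos":[0,0,0.0006],"spin":0}]'
```

```text
t: 35.95
tool_pos: [0.5103, -0.1972, 0.056]
orientation: [2.293, 2.134, -0.003]
force: [-0.4, -0.4, -1.3]
opening: 0.0337
t: 36.25
tool_pos: [0.5104, -0.1972, 0.0554]
orientation: [2.293, 2.134, -0.002]
force: [-0.3, 0.1, -1.1]
opening: 0.0334
```

```bash
python3 -m pendant '[{"delta_pos":[0,0,0.0003],"spin":0},{"delta_pos":[0,0,0.0006],"spin":0},{"delta_pos":[0,0,0.0006],"spin":0}]'
```

```text
t: 36.55
tool_pos: [0.5107, -0.1974, 0.0553]
orientation: [2.292, 2.133, -0.002]
force: [-1.4, 1.1, 4.1]
opening: 0.0337
```

```bash
python3 -m pendant '[{"delta_pos":[0,0,0],"spin":0},{"delta_pos":[0,0,0],"spin":0},{"delta_pos":[0,0,0],"spin":0},{"delta_pos":[0,0,0],"spin":0},{"delta_pos":[0,0,-0.005],"spin":0},{"delta_pos":[0,0,-0.025],"spin":0},{"delta_pos":[0,0,-0.055],"spin":0},{"delta_pos":[0,0,-0.085],"spin":0},{"delta_pos":[0,0,-0.115],"spin":0},{"delta_pos":[0,0,-0.13],"spin":0}]' -0.4 20
python3 - <<'E'
from h import *
c=robot.read_camera("wrist"); cv2.imwrite("pics/w15.png",c["color"])
go(.493,.309,.185,.125)
E
```

```text
t: 37.55
tool_pos: [0.5112, -0.1969, 0.1889]
orientation: [2.289, 2.13, 0.0]
force: [0.2, -0.2, -0.3]
opening: 0.0649
d [ 5.036e-01 -5.520e-02 -4.000e-04] spin -0.197 | pos [ 0.5119 -0.1972  0.1905] ang -0.072 tilt 0.94 q6 -0.39 t 37.6 F [-0.  -0.6  1.2] open 0.0647
```

View pics/w15.png

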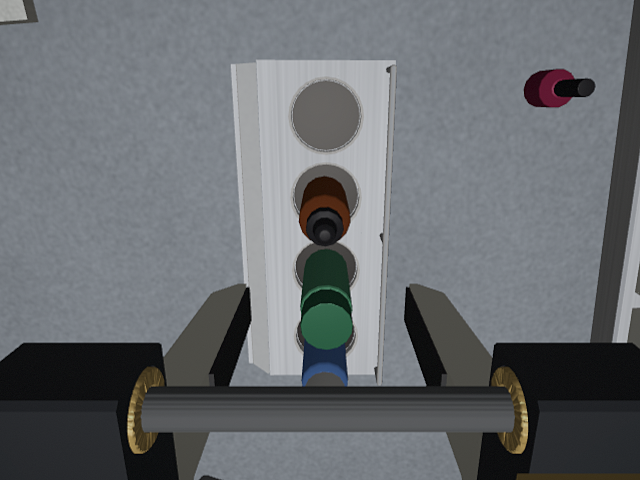

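Three bottles now stand upright in their wells. Last is rose.

```bash
python3 -m pendant '[{"delta_pos":[0.015,-0.002,0],"spin":-0.01},{"delta_pos":[0.045,-0.005,0],"spin":-0.02},{"delta_pos":[0.085,-0.009,0],"spin":-0.03},{"delta_pos":[0.125,-0.014,0],"spin":-0.045},{"delta_pos":[0.165,-0.018,0],"spin":-0.06},{"delta_pos":[0.205,-0.022,0],"spin":-0.08},{"delta_pos":[0.245,-0.027,0],"spin":-0.1},{"delta_pos":[0.285,-0.031,0],"spin":-0.115},{"delta_pos":[0.325,-0.036,0],"spin":-0.13},{"delta_pos":[0.365,-0.04,0],"spin":-0.15}]'
python3 -c "
from h import *
go(.493,.309,.188,.125)"
```

```text
t: 38.6
tool_pos: [0.4962, 0.1719, 0.184]
orientation: [2.121, 2.298, -0.004]
force: [-0.2, -0.8, 0.2]
opening: 0.0652
d [ 0.1368  0.0078 -0.0056] spin -0.045 | pos [0.4962 0.1719 0.184 ] ang 0.08 tilt 0.84 q6 0.17 t 38.6 F [-0.2 -0.8  0.2] open 0.0652
```

```bash
python3 -m pendant '[{"delta_pos":[0.035,0.002,-0.003],"spin":-0.015},{"delta_pos":[0.067,0.004,-0.005],"spin":-0.03},{"delta_pos":[0.097,0.006,-0.0056],"spin":-0.04},{"delta_pos":[0.12,0.0075,-0.0056],"spin":-0.045},{"delta_pos":[0.133,0.0078,-0.0056],"spin":-0.045},{"delta_pos":[0.137,0.0078,-0.0056],"spin":-0.045},{"delta_pos":[0.137,0.0078,-0.0056],"spin":-0.045},{"delta_pos":[0.137,0.0078,-0.0056],"spin":-0.045},{"delta_pos":[0.137,0.0078,-0.0056],"spin":-0.045}]' -0.6
python3 - <<'E'
from h import *
c=robot.read_camera("wrist"); cv2.imwrite("pics/w16.png",c["color"])
for m in robot.mark_of("wrist","rose")[:1]: print("rose",m["score"],c["R"].T@(np.array(m["location"])-c["t"]))
go(.493,.309,.048,.125)
for p in ((.493,.309,.116),(.503,.309,.116),(.493,.319,.116)): print(proj(c,np.array(p)))
E
```

```text
t: 39.5
tool_pos: [0.4932, 0.3082, 0.188]
orientation: [2.07, 2.343, -0.005]
force: [-0.0, 0.2, -0.4]
opening: 0.0742
rose 0.8 [0.49338746 0.30668083 0.05971885]
d [ 0.0024 -0.0013  0.1401] spin -0.001 | pos [0.4933 0.3084 0.1881] ang 0.124 tilt 0.85 q6 0.36 t 39.6 F [-0.   0.2  0.8] open 0.0743
[325.32539546 227.78921074]
[340.49284831 229.54466167]
[327.198935   213.11764153]
```

View pics/w16.png

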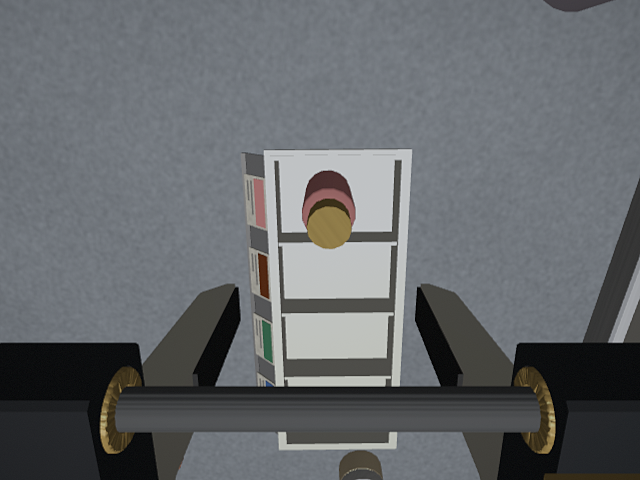

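The cap is at (329,228) against a predicted (325,228). Descending.

```bash
python3 -m pendant '[{"delta_pos":[0.001,0,0.015],"spin":0},{"delta_pos":[0.001,0,0.04],"spin":0},{"delta_pos":[0.001,0,0.07],"spin":0},{"delta_pos":[0.002,0,0.1],"spin":0},{"delta_pos":[0.002,0,0.122],"spin":0},{"delta_pos":[0.002,0,0.134],"spin":0},{"delta_pos":[0.002,0,0.139],"spin":0},{"delta_pos":[0.002,0,0.14],"spin":0},{"delta_pos":[0.002,0,0.14],"spin":0}]'
python3 - <<'E'
from h import *
go(.4935,.309,.048,.125)
c=robot.read_camera("wrist"); cv2.imwrite("pics/w17.png",c["color"])
s=robot.read_state()
print(proj(c,np.array([*s["tool_pos"][:2],.116])))
E
```

```text
t: 40.5
tool_pos: [0.4951, 0.3091, 0.0492]
orientation: [2.07, 2.343, -0.002]
force: [0.4, -0.4, -0.4]
opening: 0.0746
d [ 0.0001 -0.0016  0.0012] spin -0.001 | pos [0.4951 0.3091 0.0492] ang 0.124 tilt 0.88 q6 0.36 t 40.5 F [ 0.4 -0.4 -0.4] open 0.0746
[327.73825599 347.41288746]
```

View pics/w17.png

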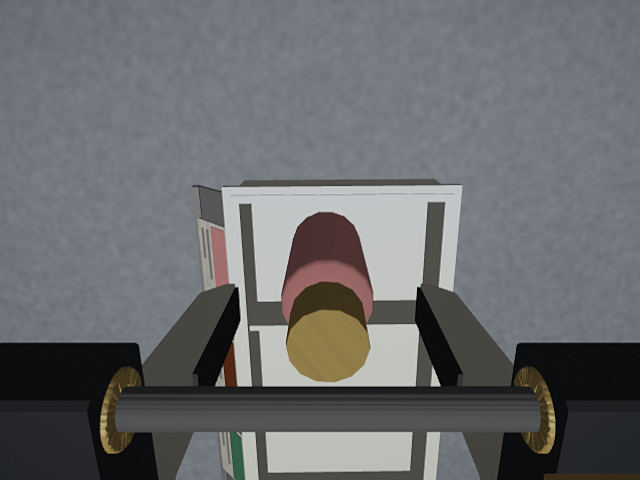

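The cap is at (328,345), so it is centred. Gripping and lifting.

```bash
python3 -m pendant '[{"delta_pos":[0,0,0.001],"spin":0},{"delta_pos":[0,0,0.001],"spin":0},{"delta_pos":[0,0,0.001],"spin":0},{"delta_pos":[0,0,0.001],"spin":0},{"delta_pos":[0,0,0.001],"spin":0},{"delta_pos":[0,0,0.001],"spin":0},{"delta_pos":[0,0,0.001],"spin":0}]' 1 20
python3 -m pendant '[{"delta_pos":[0,0,-0.003],"spin":0},{"delta_pos":[0,0,-0.01],"spin":0},{"delta_pos":[0,0,-0.02],"spin":0},{"delta_pos":[0,0,-0.035],"spin":0},{"delta_pos":[0,0,-0.055],"spin":0},{"delta_pos":[0,0,-0.075],"spin":0},{"delta_pos":[0,0,-0.09],"spin":0},{"delta_pos":[0,0,-0.098],"spin":0},{"delta_pos":[0,0,-0.1],"spin":0},{"delta_pos":[0,0,-0.1],"spin":0}]' 1 20
python3 - <<'E'
from h import *
go(.5153,-.1294,.149,-.073)
E
```

```text
t: 41.25
tool_pos: [0.4951, 0.3092, 0.0485]
orientation: [2.07, 2.343, -0.001]
force: [-0.2, 0.9, 0.9]
opening: 0.037
t: 42.25
tool_pos: [0.494, 0.3102, 0.1483]
orientation: [2.07, 2.343, -0.001]
force: [0.4, -0.6, -1.9]
opening: 0.0368
d [-0.4389 -0.033   0.0043] spin 0.197 | pos [0.494  0.3102 0.1483] ang 0.124 tilt 0.88 q6 0.36 t 42.25 F [ 0.4 -0.6 -1.9] open 0.0368
```

```bash
python3 -m pendant '[{"delta_pos":[-0.01,-0.001,0],"spin":0.01},{"delta_pos":[-0.03,-0.002,0],"spin":0.02},{"delta_pos":[-0.06,-0.004,0],"spin":0.03},{"delta_pos":[-0.09,-0.007,0.001],"spin":0.045},{"delta_pos":[-0.125,-0.009,0.001],"spin":0.06},{"delta_pos":[-0.16,-0.012,0.001],"spin":0.075},{"delta_pos":[-0.195,-0.015,0.002],"spin":0.09},{"delta_pos":[-0.23,-0.017,0.002],"spin":0.105},{"delta_pos":[-0.265,-0.02,0.003],"spin":0.12},{"delta_pos":[-0.3,-0.022,0.003],"spin":0.14}]'
python3 -c "
from h import *
go(.5153,-.1294,.149,-.073)"
```

```text
t: 43.25
tool_pos: [0.5078, 0.0078, 0.1475]
orientation: [2.231, 2.192, -0.002]
force: [0.9, -0.6, -2.0]
opening: 0.0369
d [-1.371e-01  9.900e-03  1.000e-04] spin 0.055 | pos [0.5078 0.0078 0.1475] ang -0.018 tilt 0.8 q6 -0.06 t 43.25 F [ 0.9 -0.6 -2. ] open 0.0369
```

```bash
python3 -m pendant '[{"delta_pos":[-0.03,0.002,0],"spin":0.015},{"delta_pos":[-0.058,0.004,0],"spin":0.03},{"delta_pos":[-0.085,0.006,0],"spin":0.04},{"delta_pos":[-0.108,0.008,0],"spin":0.05},{"delta_pos":[-0.126,0.0095,0],"spin":0.055},{"delta_pos":[-0.134,0.01,0],"spin":0.055},{"delta_pos":[-0.137,0.01,0],"spin":0.055},{"delta_pos":[-0.137,0.01,0],"spin":0.055},{"delta_pos":[-0.137,0.01,0],"spin":0.055},{"delta_pos":[-0.137,0.01,0],"spin":0.055}]'
python3 - <<'E'
from h import *
c=robot.read_camera("wrist"); cv2.imwrite("pics/w18.png",c["color"])
go(.5153,-.1294,.0565,-.073)
s=robot.read_state(); print(proj(c,s["tool_pos"]+[0,0,.0675]))
for w in ((.5153,-.1294,.022),): print(proj(c,np.array(w)))
E
```

```text
t: 44.25
tool_pos: [0.5154, -0.1285, 0.149]
orientation: [2.29, 2.131, -0.001]
force: [1.1, -0.2, -2.2]
opening: 0.0367
d [ 0.0001 -0.001   0.0925] spin 0.001 | pos [ 0.5154 -0.1286  0.149 ] ang -0.072 tilt 0.8 q6 -0.26 t 44.3 F [ 0.7  0.1 -1.1] open 0.0368
[327.07598903 349.06324757]
[324.79105241 209.58312168]
```

View pics/w18.png

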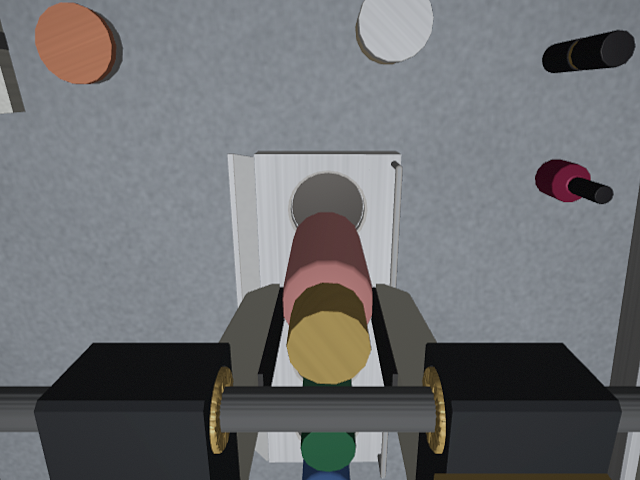

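Rose is over well 1, with the well rim at (328,209) as predicted. Lowering.

```bash
python3 -m pendant '[{"delta_pos":[0,0,0.01],"spin":0},{"delta_pos":[0,-0.001,0.025],"spin":0},{"delta_pos":[0,-0.001,0.045],"spin":0},{"delta_pos":[0,-0.001,0.06],"spin":0},{"delta_pos":[0,-0.001,0.07],"spin":0},{"delta_pos":[0,-0.001,0.074],"spin":0},{"delta_pos":[0,-0.001,0.077],"spin":0},{"delta_pos":[0,-0.001,0.079],"spin":0},{"delta_pos":[0,-0.001,0.081],"spin":0},{"delta_pos":[0,-0.001,0.083],"spin":0}]'
python3 -c "
from h import *
go(.5153,-.1294,.0565,-.073)"
```

```text
t: 45.3
tool_pos: [0.5157, -0.1296, 0.0666]
orientation: [2.289, 2.13, -0.001]
force: [-0.2, 0.3, -2.1]
opening: 0.037
d [ 0.0003 -0.0005  0.0101] spin 0.001 | pos [ 0.5157 -0.1296  0.0666] ang -0.072 tilt 0.86 q6 -0.26 t 45.3 F [-0.2  0.3 -2.1] open 0.037
```

```bash
python3 -m pendant '[{"delta_pos":[0,0,0.002],"spin":0},{"delta_pos":[0,0,0.0035],"spin":0},{"delta_pos":[0,0,0.005],"spin":0},{"delta_pos":[0,0,0.006],"spin":0},{"delta_pos":[0,0,0.007],"spin":0},{"delta_pos":[0,0,0.008],"spin":0},{"delta_pos":[0,0,0.0085],"spin":0},{"delta_pos":[0,0,0.009],"spin":0},{"delta_pos":[0,0,0.0095],"spin":0},{"delta_pos":[0,0,0.0095],"spin":0}]'
python3 -m pendant '[{"delta_pos":[0,0,0.0003],"spin":0},{"delta_pos":[0,0,0.0005],"spin":0},{"delta_pos":[0,0,0.0005],"spin":0}]'
```

```text
t: 46.3
tool_pos: [0.5157, -0.1297, 0.057]
orientation: [2.289, 2.13, -0.001]
force: [-0.1, -0.1, -3.0]
opening: 0.0368
t: 46.6
tool_pos: [0.5158, -0.1297, 0.0566]
orientation: [2.289, 2.13, -0.001]
force: [-0.5, -0.5, -2.5]
opening: 0.0367
```

```bash
python3 -m pendant '[{"delta_pos":[0,0,0.0003],"spin":0},{"delta_pos":[0,0,0.0006],"spin":0},{"delta_pos":[0,0,0.0006],"spin":0}]'
```

```text
t: 46.9
tool_pos: [0.516, -0.1298, 0.0564]
orientation: [2.288, 2.13, -0.0]
force: [-1.3, 1.1, 3.5]
opening: 0.0371
```

```bash
python3 -m pendant '[{"delta_pos":[0,0,0],"spin":0},{"delta_pos":[0,0,0],"spin":0},{"delta_pos":[0,0,0],"spin":0},{"delta_pos":[0,0,0],"spin":0},{"delta_pos":[0,0,-0.005],"spin":0},{"delta_pos":[0,0,-0.025],"spin":0},{"delta_pos":[0,0,-0.055],"spin":0},{"delta_pos":[0,0,-0.085],"spin":0},{"delta_pos":[0,0,-0.115],"spin":0},{"delta_pos":[0,0,-0.13],"spin":0}]' -0.4 20
python3 -m pendant '[{"delta_pos":[0.02,-0.01,-0.01],"spin":0},{"delta_pos":[0.05,-0.03,-0.02],"spin":0},{"delta_pos":[0.08,-0.05,-0.03],"spin":0},{"delta_pos":[0.11,-0.07,-0.03],"spin":0},{"delta_pos":[0.14,-0.09,-0.03],"spin":0},{"delta_pos":[0.16,-0.1,-0.03],"spin":0},{"delta_pos":[0.16,-0.1,-0.03],"spin":0},{"delta_pos":[0.16,-0.1,-0.03],"spin":0},{"delta_pos":[0.16,-0.1,-0.03],"spin":0}]'
python3 - <<'E'
from h import *
Cs={}
for cam in ("scene","top"):
    c=robot.read_camera(cam); cv2.imwrite(f"pics/{cam}_end.png",c["color"]); Cs[cam]=c
    for n in names[:4]:
        for m in robot.mark_of(cam,n)[:1]: print(cam,n,round(m["score"],2),np.round(c["R"].T@(np.array(m["location"])-c["t"]),4))
a=cv2.resize(Cs["scene"]["color"][240:440,120:370],None,fx=3,fy=3); cv2.imwrite("pics/zs.png",a)
a=cv2.resize(Cs["top"]["color"][150:300,350:570],None,fx=3,fy=3); cv2.imwrite("pics/zt.png",a)
E
```

```text
t: 47.9
tool_pos: [0.516, -0.1288, 0.19]
orientation: [2.286, 2.127, 0.003]
force: [1.2, 0.5, 0.3]
opening: 0.065
t: 48.8
tool_pos: [0.4276, 0.0376, 0.2164]
orientation: [2.286, 2.127, 0.002]
force: [-0.3, -0.6, -0.1]
opening: 0.0652
scene rose 0.86 [ 0.5167 -0.1337  0.0645]
scene amber 0.73 [ 0.5082 -0.1965  0.066 ]
scene green 0.78 [ 0.5038 -0.2642  0.0666]
scene blue 0.68 [ 0.5018 -0.3326  0.067 ]
top rose 0.75 [ 0.4377  0.296  -0.0033]
top amber 0.77 [ 0.51   -0.197   0.0702]
top green 0.67 [ 0.5055 -0.2644  0.0664]
top blue 0.77 [ 0.5015 -0.3326  0.0655]
```

View pics/zs.png

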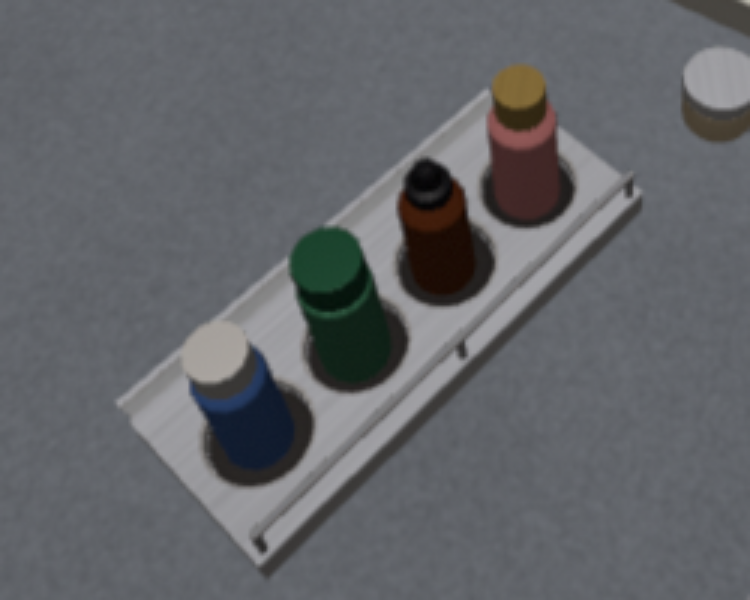

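View pics/zt.png

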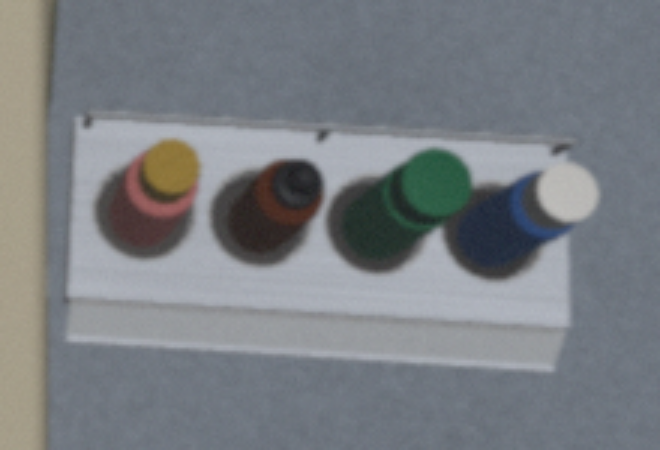

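All four stand upright inside their wells, in the order rose, amber, green, blue from the front. The arm is clear, so I'm handing in.

```bash
python3 -c "
from plant import robot
print(robot.close_job(), robot.read_state()['t'])"
```

```text
the job is handed in; nothing more can be done
the job is handed in; nothing more can be done
```

I moved the four bottles from the bin to the tester stand and handed the job in at about 49 s. They stand in the same order as in the bin, left to right from the ticket-rail side: rose, amber, green, blue.

**Set-down:** each bottle went down slowly until it touched the well floor, at 1.7 to 4.4 N. Each did so at the gripper height that the 8 mm difference between the bin and well floors predicts.

**Last checks:** the final scene and top pictures show all four upright inside their wells, with the gripper clear. In the scene view, the detected positions are within about 4 mm of the well centres, and the bottle mid-points are at 65–67 mm (66–68 mm expected).

**Problems and disagreements:**
- **Rose in the top view:** the network misreported rose, giving a point at its ticket on the bin. The picture itself and the scene view both show rose in the leftmost well.
- **Amber in the top view:** its mid-point read 2 mm high, within the network's error.
- **Blue grasp:** the first grip was 4 mm off to one side, so I opened and regripped before lifting.
- **Gripper openings:** it read about 1.5 to 4.5 mm less than the stated bottle diameters, most on amber. All four held without slipping.
- **Tool tilt:** it crept up to about 0.9° while I worked, with no visible effect on the bottles.

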